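# Gauge a birch post through shrinking rings and file it by size

### The arm

A 7-joint arm with a two-finger parallel gripper is mounted at the origin on the work surface. World frame = base frame: x ahead of the robot, y to its left, z up, the work surface at z = 0. Lengths are in m, angles in rad, forces in N, time in s.
With the tool pointing down it reaches from about 0.425 to 0.8 m from the base axis. Payload 8.3 kg.
Tool frame: the origin (TCP) lies midway between the tips of the shut fingers; the grasp point (between the pads) lies 19 mm behind it (r.tcp_to_grasp is the distance from the TCP to the grasp point, in m); z points along the fingers, y is the line along which they close (so a half turn about z gives the same grasp; the last joint's range is limited). The gripper opens to 85 mm and grips with 20 to 120 N. Pads are 22 mm wide; open, the fingers measure 114 mm over their backs; the gripper's body (76 mm by 85 mm) begins 54 mm behind the grasp point. The pads swing forward as they close: fully open they stand 13 mm farther back than shut.
Start: joints at [-1.234, 0.383, 0.016, 1.37, -0.006, 1.388, -0.046], TCP at [0.243, 0.576, 0.197] pointing down, gripper open.
Joint ranges: [-2.95, 2.95], [-0.25, 2.06], [-1.52, 1.56], [0.18, 2.33], [-1.44, 4.58], [0.02, 2.06], [-3.01, 3.01]. Speed limits (rad/s): [2.39, 2.39, 3.01, 3.01, 3.14, 3.14, 3.14].

### API

Orientations are given as a rotation vector (axis times angle).
In Python, from bench import r, get_image, calibration, job gives the robot as it stands. The module is installed in compiled form; this text tells all that it offers.
- The arm moves only by the tool arm_command, never from a script. Its argument "moves" is a list of rows, each an object with "turn": the turn, a rotation vector about the tool's x, y, z in degrees, a list of three; "delta_pos": the shift along the tool's x, y, z in mm, a list of three; "gripper": the opening in per cent of the stroke, from 0 (shut) to 100 (fully open). In form: [{"turn": [wx, wy, wz], "delta_pos": [dx, dy, dz], "gripper": gripper}, ...]. A call has 1 to 5 rows; each row is the pose to reach, as a shift and turn from the pose commanded when the call began, along the tool's axes at that moment; what a row does not reach only later rows make up. A row lasts 1/8 s, in which the tool goes at most 62.5 mm and 10.7 degrees, less where a joint would pass 70% of its speed; a pose out of reach is approached as far as the arm can. A call with a gripper value outside its range is refused whole. The fingers move at their own pace and stop on an object; "squeeze" is the grip in N (left out, the last holds). Time passes only in rows, so rows that repeat a pose let the fingers close. It gives the time, the measured TCP pose, the force, the opening and the grip force at its end, in the units of the state.
- r.sense(): the state, without advancing time (a new reading comes with each control period).
- get_image(name): name is "scene" or "top"; returns the picture (480x640x3 uint8, blue, green, red); there is no depth.
- calibration(name): a dict with "fx", "fy", "cx", "cy" (pixels), "world_from_camera" (4x4, takes a point from camera to world coordinates). Camera axes: x right, y down, z forward; pixel columns grow to the right and rows downward; lengths in m; the calibration is good to about 2 mm. A picture is of the moment at which its call begins. calibration takes no time and is no camera call.
- job.close_job(): hands the job in; it is judged then, once.
The state is a dict: "time_s": time; "joint_pos": joint angles; "qvel": joint speeds; "effort": joint torques, N m; "position": TCP position; "tcp_rot": TCP orientation; "wrist_force": force on the tool from outside, world axes, zero at the start; "torque": the same for the moment, N m; "gripper_width": finger opening in m; "finger_force": force on a finger pad.
Only numpy, scipy, OpenCV 4.12 (cv2) and the standard library are available. Lean on these libraries where they do the work, as an engineer would, in place of code of your own. Each camera call takes 0.05 s, during which the arm holds its last target. There are 200 camera calls.

### The job

Take the post from the yellow place of the stand and push it lengthwise through the row of gauge rings, from the big brass ring towards the small blue one, until a ring stops it. Draw it back out, lay it in the middle of the cradle of the same colour as the ring that stopped it, let go, and only then push that cradle's tray fully home. Leave the other post on its stand, the other tray pulled out, and the craft things on the table where they are.

Things in the scene. Friction and masses are not known exactly. Their poses are not given: they have to be found in the camera images.
- post_a_mid (a point): round birch post, 180 mm long, its ends bevelled 4 mm over 5 mm; either 33 or 43 mm thick, the rings tell which. Site at the post's centre, x along the post (both ends alike), z up at the start. It can be gripped across anywhere between the supports it lies on
- post_b_mid (a point): round birch post, 180 mm long, its ends bevelled 4 mm over 5 mm; either 33 or 43 mm thick, the rings tell which. Site at the post's centre, x along the post (both ends alike), z up at the start. It can be gripped across anywhere between the supports it lies on
- stand_next (a point): yellow place of the wooden stand, holding the post to be gauged in two yellow V supports over a yellow floor strip (at x = +70 and -70 mm, 12 mm thick). Site at the bottom of the V midway between them, 28 mm above the table; x along the post, z up. The other post lies in the brown place beside it, at y = -105 mm. The stand's floor is 18 mm below the point
- gauge_axis (a point): ring gauge, fixed: three upright rings on one level axis. Site at the middle ring's centre, 80 mm above the table; x is the feed direction along the rings' axis, z up. Ring centres at x = -40 mm (brass, bore 48), 0 (red, bore 38), +40 mm (blue, bore 28); each 8 mm thick in x, rim 7 mm wide. Red stops the 43 mm post, blue the 33 mm post. Wooden foot 140 x 90 x 14 mm
- red_seat (a point): red cradle: a sliding tray with two red 90-degree V supports at x = +70 and -70 mm, 12 mm thick. Site at the bottom of the V midway between them; x along the V and the way the tray slides home (away from the robot), z up. A post lying in the V has its axis 30 mm (43 mm post) or 23 mm (33 mm post) above the point; the tray's floor is 10 mm below it
- red_tab (a point): middle of the upright red push tab on the tray's end nearest the robot, 120 mm from red_seat in -x: a plate 12 mm thick in x, 60 mm wide in y, its top 25 mm above the point and its foot 36 mm below. It rides with the tray; axes as red_seat
- red_tray (a joint): how far the red tray has been pushed home, in m: 0 to 0.012 at the start (pulled out), 0.06 fully home against its rubber stop. Slides with about 3 N of friction and stays where it is left
- blue_seat (a point): blue cradle: a sliding tray with two blue 90-degree V supports at x = +70 and -70 mm, 12 mm thick. Site at the bottom of the V midway between them; x along the V and the way the tray slides home (away from the robot), z up. A post lying in the V has its axis 30 mm (43 mm post) or 23 mm (33 mm post) above the point; the tray's floor is 10 mm below it
- blue_tab (a point): middle of the upright blue push tab on the tray's end nearest the robot, 120 mm from blue_seat in -x: a plate 12 mm thick in x, 60 mm wide in y, its top 25 mm above the point and its foot 36 mm below. It rides with the tray; axes as blue_seat
- blue_tray (a joint): how far the blue tray has been pushed home, in m: 0 to 0.012 at the start (pulled out), 0.06 fully home against its rubber stop. Slides with about 3 N of friction and stays where it is left
- glue_gun: dark green glue gun with orange nozzle, lying on its side, about 165 x 130 mm, 42 mm high, loose; origin under the barrel. Leave alone
- wire_spool: copper wire spool, 76 mm across, 55 mm high, loose; origin at the centre of its underside. Leave alone
- bowl: lilac plastic bowl of blossoms, 128 mm across, 80 mm high, loose; origin at the centre of its underside. Leave alone
- pliers: pliers with orange handles, about 165 mm long, lying flat, loose; origin at the underside near the middle. Leave alone
- paint_jar: pink paint jar with a white cap, 64 mm across, 75 mm high, loose; origin at the centre of its underside. Leave alone
Mind the look-alikes: they are no part of the job. Leave any orange or turquoise look-alike of the part that bears gauge_axis alone. What is shaped like the part that bears post_a_mid but turquoise is not meant.

How it is judged:
On the way, in this order (a step that is already met when the one before it is completed fails the run):
1. the post from the yellow place is pushed through the rings until the one too small stops it (its nose within 6 mm of that ring's face, in line with the rings) (((x of post_a_mid in the frame of gauge_axis between -0.098 and -0.078 m and y of post_a_mid in the frame of gauge_axis between -0.012 and 0.012 m and z of post_a_mid in the frame of gauge_axis between -0.012 and 0.012 m and angle between the x axis of post_a_mid and the x axis of gauge_axis, either way round below 0.15 rad and horizontal distance between post_b_mid and stand_next above 0.06 m and distance of post_b_mid from where it was at the start of the episode below 0.02 m) or (x of post_b_mid in the frame of gauge_axis between -0.058 and -0.038 m and y of post_b_mid in the frame of gauge_axis between -0.012 and 0.012 m and z of post_b_mid in the frame of gauge_axis between -0.012 and 0.012 m and angle between the x axis of post_b_mid and the x axis of gauge_axis, either way round below 0.15 rad and horizontal distance between post_a_mid and stand_next above 0.06 m and distance of post_a_mid from where it was at the start of the episode below 0.02 m))), for 0.15 s.
2. the post lies released in both V supports of the cradle with the stopping ring's colour, its tray still pulled out (((x of post_a_mid in the frame of red_seat between -0.018 and 0.018 m and y of post_a_mid in the frame of red_seat between -0.008 and 0.008 m and z of post_a_mid in the frame of red_seat between 0.0244 and 0.0364 m and angle between the x axis of post_a_mid and the x axis of red_seat, either way round below 0.1 rad and value of joint red_tray below 0.035 m and contact force between the fingers and post_a below 0.1 N) or (x of post_b_mid in the frame of blue_seat between -0.018 and 0.018 m and y of post_b_mid in the frame of blue_seat between -0.008 and 0.008 m and z of post_b_mid in the frame of blue_seat between 0.0173 and 0.0293 m and angle between the x axis of post_b_mid and the x axis of blue_seat, either way round below 0.1 rad and value of joint blue_tray below 0.035 m and contact force between the fingers and post_b below 0.1 N))), for 0.2 s.
At the end, for the whole second after the job is handed in: The gauged post lies released and at rest in the cradle of the stopping ring's colour (43 mm post red, 33 mm blue), centred within 18 mm along, 8 mm across; that tray is home (over 53 of 60 mm), the other still out (under 25 mm), the other post within 20 mm of its start (((x of post_a_mid in the frame of red_seat between -0.018 and 0.018 m and y of post_a_mid in the frame of red_seat between -0.008 and 0.008 m and z of post_a_mid in the frame of red_seat between 0.0244 and 0.0364 m and angle between the x axis of post_a_mid and the x axis of red_seat, either way round below 0.1 rad and value of joint red_tray above 0.053 m and value of joint blue_tray below 0.025 m and distance of post_b_mid from where it was at the start of the episode below 0.02 m and horizontal distance between post_b_mid and stand_next above 0.06 m and linear speed of post_a below 0.02 m/s and contact force between the fingers and post_a below 0.1 N) or (x of post_b_mid in the frame of blue_seat between -0.018 and 0.018 m and y of post_b_mid in the frame of blue_seat between -0.008 and 0.008 m and z of post_b_mid in the frame of blue_seat between 0.0173 and 0.0293 m and angle between the x axis of post_b_mid and the x axis of blue_seat, either way round below 0.1 rad and value of joint blue_tray above 0.053 m and value of joint red_tray below 0.025 m and distance of post_a_mid from where it was at the start of the episode below 0.02 m and horizontal distance between post_a_mid and stand_next above 0.06 m and linear speed of post_b below 0.02 m/s and contact force between the fingers and post_b below 0.1 N))); the robot touches nothing.
It fails at once if a craft thing on the table is pushed more than 30 mm (distance of any of glue_gun, wire_spool, bowl, pliers, paint_jar from where it was at the start of the episode above 0.03 m).
It fails at once if the post to be left alone is disturbed (more than 30 mm) (distance of each of post_a_mid, post_b_mid from where it was at the start of the episode above 0.03 m).
It also fails if it takes over 64 s, if anything falls off the work surface, if the arm or the gripper's body presses on something with over 40 N, if the wrist force passes 120 N, or if a joint passes its speed limit or range.

## Working session

There is one attempt and no reset: what is moved stays moved. The work goes in short steps, Python scripts to look and compute and a tool call to move; the robot and the scene stay as the last step left them, time stands still between calls to the robot, and variables do not carry over. Pictures are saved under pics/ and viewed, at most 10 in all, crops included, and the job is handed in when it is done.

Besides the shell and the picture viewer there is one more tool, called after "Call:" as name([rows], argument=value, ...), one row to a line, values as JSON. arm_command: Moves the arm, as the interface text tells. Its arguments: {"type":"object","properties":{"moves":{"type":"array","items":{"type":"object","properties":{"turn":{"type":"array","items":{"type":"number"}},"delta_pos":{"type":"array","items":{"type":"number"}},"gripper":{"type":"number"}}}},"squeeze":{"type":"number"}},"required":["moves"]}

```bash
mkdir -p pics; python3 - <<'E'
from bench import r,get_image,calibration,job
import cv2
for n in("scene","top"):
    cv2.imwrite(f"pics/{n}0.png",get_image(n)); c=calibration(n); print(n,c)
print(r.sense(), r.tcp_to_grasp)
E
```

```text
scene {'fx': 487.9713294520395, 'fy': 487.9713294520395, 'cx': 318.42728990233616, 'cy': 237.5473577464767, 'world_from_camera': array([[-5.30340649e-02,  6.60858179e-01, -7.48634661e-01,
         1.54238274e+00],
       [ 9.98484334e-01,  4.61380642e-02, -3.00052443e-02,
        -4.79711289e-04],
       [ 1.47113430e-02, -7.49091281e-01, -6.62303427e-01,
         9.85424927e-01],
       [ 0.00000000e+00,  0.00000000e+00,  0.00000000e+00,
         1.00000000e+00]])}
top {'fx': 568.1882526115595, 'fy': 568.1882526115595, 'cx': 310.8208110105929, 'cy': 248.10528671059294, 'world_from_camera': array([[ 0.01424434, -0.98191335,  0.18879428,  0.19873768],
       [-0.99961377, -0.0184901 , -0.02074662, -0.0139653 ],
       [ 0.0238622 , -0.18842584, -0.98179748,  1.69398983],
       [ 0.        ,  0.        ,  0.        ,  1.        ]])}
{'time_s': 0.1, 'joint_pos': array([-1.23390329,  0.38419004,  0.01636352,  1.37101987, -0.00629944,
        1.3881847 , -0.04650254]), 'qvel': array([ 1.63528797e-03, -8.93851187e-04, -9.17976498e-05, -3.88813490e-03,
       -2.15338037e-03,  4.13385722e-04, -1.13577637e-03]), 'effort': array([ 3.12008313e-03, -6.29130578e+01,  8.47633760e-01, -3.72762322e+01,
        1.69250986e-02,  1.03639212e-02, -1.94585016e-05]), 'position': array([0.24303302, 0.5752733 , 0.19616961]), 'tcp_rot': array([-6.23643805e-01, -3.07873564e+00,  2.70501970e-03]), 'wrist_force': array([0.25763099, 0.45538284, 0.32544151]), 'torque': array([0.05227947, 0.05390379, 0.06901924]), 'finger_force': 0.0, 'gripper_width': 0.08527481799239359} 0.0187
```

View pics/top0.png

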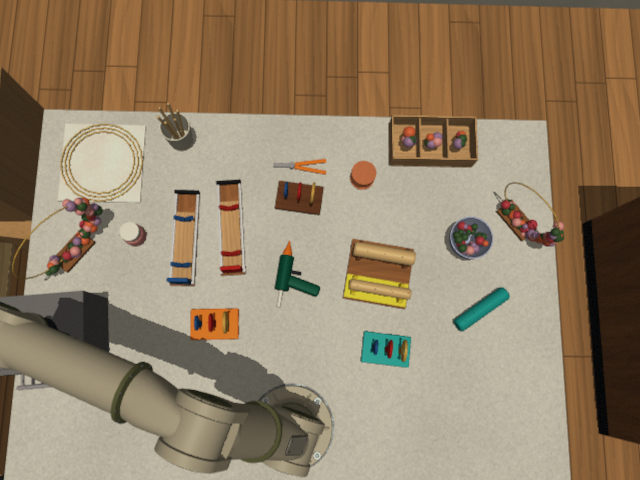

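View pics/scene0.png

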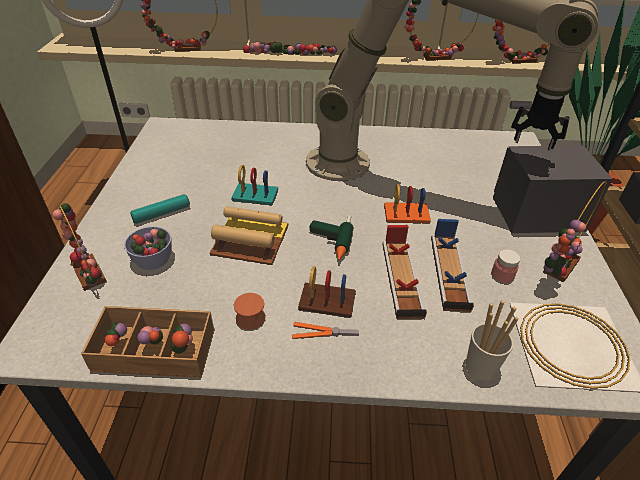

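Top view: the stand is at about (380,272) with the yellow-place post at (380,288). The brown-footed gauge is at (300,197), the red tray at (231,228) and the blue tray at (184,238). I'll enlarge these areas.

```bash
cat > h.py <<'E'
import numpy as np
from bench import calibration
def px(n,u,v,z):
    c=calibration(n);T=c["world_from_camera"]
    d=T[:3,:3]@np.array([(u-c["cx"])/c["fx"],(v-c["cy"])/c["fy"],1]);o=T[:3,3]
    return o+d*(z-o[2])/d[2]
E
python3 - <<'E'
import cv2
t=cv2.imread("pics/top0.png");s=cv2.imread("pics/scene0.png")
def crop(im,x,y,w,h,k,f): cv2.imwrite(f,cv2.resize(im[y:y+h,x:x+w],None,fx=k,fy=k,interpolation=cv2.INTER_CUBIC))
crop(t,265,170,160,150,4,"pics/c1.png")   # 640x600
crop(t,160,170,100,125,4.8,"pics/c2.png")
crop(s,200,180,200,150,4,"pics/c3.png")
E
```

```text
(no output)
```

View pics/c1.png

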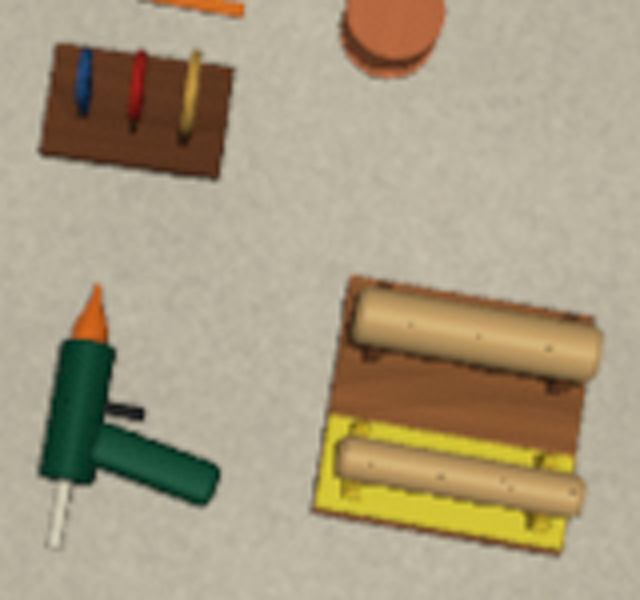

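View pics/c2.png

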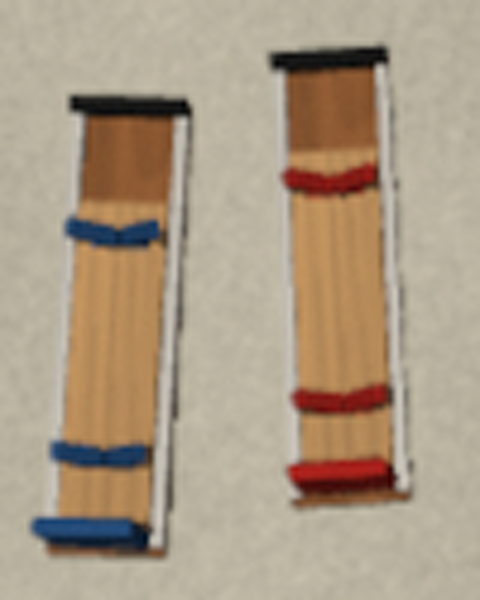

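View pics/c3.png

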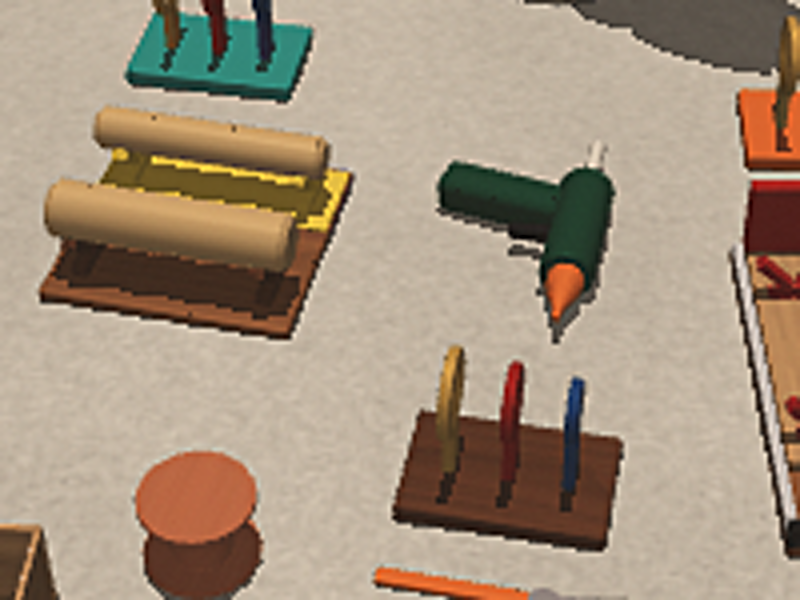

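Yellow-place post is the thin one, with ends at crop c1 (340,458) and (582,496). Ring strips are centred at about (190,95) brass, (136,89) red and (84,81) blue. The blue tray's V valleys are at c2 (115,240) and (100,460), with its tab at (90,530).

```bash
python3 - <<'E'
import numpy as np,cv2
np.set_printoptions(precision=4,suppress=True)
from h import px
c1=lambda u,v,z:px("top",265+u/4,170+v/4,z)
c2=lambda u,v,z:px("top",160+u/4.8,170+v/4.8,z)
c3=lambda u,v,z:px("scene",200+u/4,180+v/4,z)
a,b=c1(340,458,.051),c1(582,496,.051);print("post",a,b,(a+b)/2,np.degrees(np.arctan2(*(a-b)[1::-1])),np.linalg.norm(a-b))
f=[c1(*q,.014) for q in((57,44),(233,67),(218,180),(40,155))]
print("foot c",np.mean(f,0),"len",np.linalg.norm(f[0]-f[1]),np.linalg.norm(f[1]-f[2]),[np.degrees(np.arctan2(*(p-q)[1::-1])) for p,q in((f[0],f[1]),(f[3],f[2]))])
g=[c3(*q,.014) for q in((420,411),(622,438),(608,537),(397,514))]
print("foot scene",np.mean(g,0))
R=[c1(*q,.08) for q in((190,95),(136,89),(83.5,81))];print("rings",R)
print("ringtops scene",c3(457,347,.111),c3(515,363,.106),c3(577,380,.101))
print("stand scene post ends",c3(103,125,.051),c3(318,155,.051))
for z in(.03,.05): print("blue far,near V",c2(114,238,z),c2(100,460,z),"tabtop",c2(87,523,z+.04))
print("red",c2(331,187,.04),c2(341,404,.04))
E
python3 - <<'E'
import cv2
s=cv2.imread("pics/scene0.png")
cv2.imwrite("pics/c4.png",cv2.resize(s[210:325,375:480],None,fx=5,fy=5,interpolation=cv2.INTER_CUBIC))
E
```

```text
post [ 0.4088 -0.1644  0.051 ] [ 0.384 -0.341  0.051] [ 0.3964 -0.2527  0.051 ] 82.00832084394989 0.17828944235052757
foot c [ 0.6779 -0.0118  0.014 ] len 0.13654545292081524 0.09035733514832808 [np.float64(83.49183950541129), np.float64(82.92788381745126)]
foot scene [ 0.6844 -0.0068  0.014 ]
rings [array([ 0.6723, -0.0507,  0.08  ]), array([ 0.6761, -0.0108,  0.08  ]), array([0.6813, 0.0279, 0.08  ])]
ringtops scene [ 0.6663 -0.0447  0.111 ] [ 0.673  -0.0076  0.106 ] [0.6805 0.032  0.101 ]
stand scene post ends [ 0.3844 -0.3327  0.051 ] [ 0.4088 -0.1646  0.051 ]
blue far,near V [0.5985 0.3328 0.03  ] [0.4583 0.3335 0.03  ] tabtop [0.4139 0.3307 0.07  ]
blue far,near V [0.5937 0.3286 0.05  ] [0.4551 0.3293 0.05  ] tabtop [0.4112 0.3264 0.09  ]
red [0.6315 0.1979 0.04  ] [0.4942 0.1861 0.04  ]
```

View pics/c4.png

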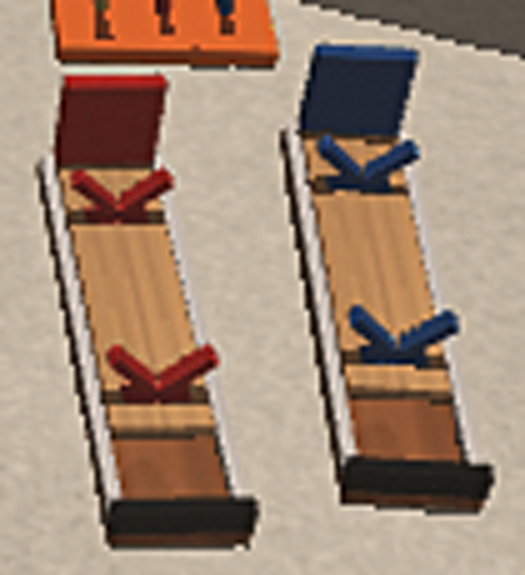

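Call:
arm_command([
  {"delta_pos":[0,0,-60],"gripper":70},
  {"delta_pos":[0,0,-100],"gripper":70},
])

```text
schema error: expected keys turn, delta_pos, gripper
```

The scene crop shows the blue V notches at c4 (365,182) and (395,348), with the tab top at (367,52). I'll triangulate those and plan the grasp move.

```bash
cat >> h.py <<'E'
from scipy.spatial.transform import Rotation as Ro
np.set_printoptions(precision=4,suppress=True)
def tri(t,s):
    A=np.zeros((3,3));b=np.zeros(3);L=[]
    for n,(u,v) in(("top",t),("scene",s)):
        p,q=px(n,u,v,0),px(n,u,v,.1);d=(q-p)/np.linalg.norm(q-p);P=np.eye(3)-np.outer(d,d);A+=P;b+=P@p;L.append((p,P))
    x=np.linalg.solve(A,b);return x,[np.linalg.norm(P@(x-p)) for p,P in L]
def rel(target,head=None):
    "tool-frame mm shift to world target TCP and z turn so that the closing line (tool y) gets heading head deg"
    from bench import r
    s=r.sense();R=Ro.from_rotvec(s["tcp_rot"]);M=R.as_matrix()
    print("t",s["time_s"],"pos",s["position"],"yhead",np.degrees(np.arctan2(M[1,1],M[0,1])),"zaxis",M[:,2],"j",s["joint_pos"],"w",s["gripper_width"],"F",s["wrist_force"],s["finger_force"])
    print("shift mm",1000*R.inv().apply(np.array(target)-s["position"]))
    if head is not None:
        h=np.radians(head);w=np.array([[np.sin(h),np.cos(h),0],[-np.cos(h),np.sin(h),0],[0,0,-1]]).T
        for k in(w,w@np.diag([-1,-1,1])): print("turn deg",np.degrees((R.inv()*Ro.from_matrix(k)).as_rotvec()))
E
python3 - <<'E'
from h import *
T=lambda u,v:(160+u/4.8,170+v/4.8)
S=lambda u,v:(375+u/5,210+v/5)
print("far",tri(T(116,242),S(395,348)));print("near",tri(T(100,462),S(365,182)));print("tab",tri(T(87,522),S(367,48)))
C=lambda u,v:(265+u/4,170+v/4); D=lambda u,v:(200+u/4,180+v/4)
rel([.45,.25,.30],-8); rel([.393,-.277,.14],-8)
E
```

```text
far (array([0.5986, 0.3345, 0.0197]), [np.float64(0.0008993749012889098), np.float64(0.0008993749012888797)])
near (array([0.4595, 0.3381, 0.0159]), [np.float64(0.0017562274154917688), np.float64(0.001756227415491753)])
tab (array([0.4136, 0.332 , 0.0802]), [np.float64(0.0034443937574732174), np.float64(0.003444393757473347)])
t 0.1 pos [0.243  0.5753 0.1962] yhead 67.09766144312324 zaxis [-0.0007 -0.0016 -1.    ] j [-1.2339  0.3842  0.0164  1.371  -0.0063  1.3882 -0.0465] w 0.08527481799239359 F [0.2576 0.4554 0.3254] 0.0
shift mm [-317.2378 -219.2699 -103.4393]Traceback (most recent call last):
  File "<stdin>", line 6, in <module>
  File "h.py", line 22, in rel
    for k in(w,w@np.diag([-1,-1,1])): print("turn deg",np.degrees((R.inv()*Ro.from_matrix(k)).as_rotvec()))
                                                                           ~~~~~~~~~~~~~~^^^
  File "scipy/spatial/transform/_rotation.pyx", line 1143, in scipy.spatial.transform._rotation.Rotation.from_matrix
ValueError: Non-positive determinant (left-handed or null coordinate frame) in rotation matrix 0: [[-0.1392 -0.9903  0.    ]
 [ 0.9903 -0.1392  0.    ]
 [ 0.      0.     -1.    ]].
```

Call:
arm_command([
  {"turn":[0,0,0],"delta_pos":[0,0,-60],"gripper":70},
  {"turn":[0,0,0],"delta_pos":[0,0,-100],"gripper":70},
])

```text
time_s: 0.35
position: [0.2432, 0.5756, 0.2989]
tcp_rot: [-0.624, -3.079, -0.001]
wrist_force: [0.4, 0.5, 0.6]
gripper_width: 0.0598
finger_force: 0.0
```

```bash
sed -i 's/\[\[np.sin(h),np.cos(h),0\],\[-np.cos(h),np.sin(h),0\]/[[-np.sin(h),np.cos(h),0],[np.cos(h),np.sin(h),0]/; s/)\]*,\[0,0,-1\]\]).T/&/' h.py; sed -i 's/w=np.array(.*).T$/w=np.column_stack([[-np.sin(h),np.cos(h),0],[np.cos(h),np.sin(h),0],[0,0,-1]])/' h.py; python3 -c "
from h import *
rel([.45,.25,.30],-8)"
```

```text
t 0.35 pos [0.2432 0.5756 0.2989] yhead 67.0934032984286 zaxis [ 0.0001  0.0005 -1.    ] j [-1.2379  0.3652  0.0234  1.1732 -0.0085  1.6028 -0.0453] w 0.05984497563085906 F [0.3644 0.4959 0.6498] 0.0
shift mm [-317.1933 -219.481    -1.2113]
turn deg [ 0.0186 -0.0216 75.0934]
turn deg [   0.0232    0.02   -104.9066]
```

Call:
arm_command([
  {"turn":[0,0,10],"delta_pos":[-50,-36,0],"gripper":70},
  {"turn":[0,0,20],"delta_pos":[-100,-72,0],"gripper":70},
  {"turn":[0,0,30],"delta_pos":[-150,-108,0],"gripper":70},
  {"turn":[0,0,40],"delta_pos":[-200,-144,0],"gripper":70},
  {"turn":[0,0,50],"delta_pos":[-250,-180,0],"gripper":70},
])

```text
time_s: 0.98
position: [0.4041, 0.3106, 0.2968]
tcp_rot: [-1.874, -2.521, 0.001]
wrist_force: [0.6, 1.8, 0.7]
gripper_width: 0.0597
finger_force: 0.0
```

```bash
python3 -c "
from h import *
rel([.48,0,.30],-8);rel([.393,-.277,.16],-8)"
```

```text
t 0.975 pos [0.4041 0.3106 0.2968] yhead 16.766913328421754 zaxis [-0.0005 -0.0002 -1.    ] j [-0.971   0.0994  0.2796  1.5081 -0.0276  1.5384 -0.3992] w 0.05973846142833563 F [0.6    1.821  0.6586] 0.0
shift mm [-319.2798  -16.8822   -3.1853]
turn deg [-0.0283  0.0078 24.7669]
turn deg [  -0.0108   -0.0389 -155.2331]
t 0.975 pos [0.4041 0.3106 0.2968] yhead 16.766913328421754 zaxis [-0.0005 -0.0002 -1.    ] j [-0.971   0.0994  0.2796  1.5081 -0.0276  1.5384 -0.3992] w 0.05973846142833563 F [0.6    1.821  0.6586] 0.0
shift mm [-559.402  -180.021   136.9042]
turn deg [-0.0283  0.0078 24.7669]
turn deg [  -0.0108   -0.0389 -155.2331]
```

Call:
arm_command([
  {"turn":[0,0,9],"delta_pos":[-62,0,0],"gripper":70},
  {"turn":[0,0,18],"delta_pos":[-124,-4,0],"gripper":70},
  {"turn":[0,0,24.8],"delta_pos":[-186,-8,0],"gripper":70},
  {"turn":[0,0,24.8],"delta_pos":[-248,-14,0],"gripper":70},
  {"turn":[0,0,24.8],"delta_pos":[-310,-20,0],"gripper":70},
])

```text
time_s: 1.6
position: [0.4753, 0.0084, 0.2969]
tcp_rot: [-2.365, -2.067, -0.0]
wrist_force: [1.8, 0.6, 0.1]
gripper_width: 0.0598
finger_force: 0.0
```

```bash
python3 -c "
from h import *
rel([.393,-.277,.16],-8)"
```

```text
t 1.6 pos [0.4753 0.0084 0.2969] yhead -7.691052569598664 zaxis [-0.0002  0.0003 -1.    ] j [-0.6603  0.01    0.5873  1.5993 -0.0059  1.5342 -0.2071] w 0.05980931125475545 F [1.7594 0.5846 0.0608] 0.0
shift mm [-293.9241  -43.3308  136.8638]
turn deg [-0.0133 -0.0167  0.3089]
turn deg [   0.0262   -0.0208 -179.6911]
```

Call:
arm_command([
  {"turn":[0,0,0],"delta_pos":[-60,-8,0],"gripper":80},
  {"turn":[0,0,0],"delta_pos":[-120,-16,20],"gripper":80},
  {"turn":[0,0,0],"delta_pos":[-180,-25,50],"gripper":80},
  {"turn":[0,0,0],"delta_pos":[-235,-34,90],"gripper":80},
  {"turn":[0,0,0],"delta_pos":[-285,-43,125],"gripper":80},
])

```text
time_s: 2.22
position: [0.3968, -0.2583, 0.1777]
tcp_rot: [2.365, 2.068, 0.002]
wrist_force: [1.7, 0.8, 0.0]
gripper_width: 0.0682
finger_force: 0.0
```

Call:
arm_command([
  {"turn":[0,0,0],"delta_pos":[0,0,0],"gripper":80},
  {"turn":[0,0,0],"delta_pos":[0,0,0],"gripper":80},
])

```text
time_s: 2.48
position: [0.3976, -0.2567, 0.1787]
tcp_rot: [-2.365, -2.067, 0.0]
wrist_force: [0.8, 0.6, -0.3]
gripper_width: 0.0683
finger_force: 0.0
```

```bash
python3 - <<'E'
from h import *
from bench import get_image
import cv2
i=get_image("scene");cv2.imwrite("pics/s1.png",i)
cv2.imwrite("pics/s1c.png",cv2.resize(i[130:290,180:340],None,fx=3.7,fy=3.7,interpolation=cv2.INTER_CUBIC))
rel([.393,-.277,.036],-8)
E
```

```text
t 2.525 pos [ 0.3983 -0.2562  0.1791] yhead -7.61817137578405 zaxis [ 0.0004  0.0001 -1.    ] j [-0.3607  0.065   0.9161  1.8276 -0.0542  1.2745  0.4372] w 0.06835661257937813 F [ 0.7966  0.4752 -0.4878] 0.0
shift mm [-21.3089  -2.5927 143.0478]
turn deg [ 0.0207 -0.0078  0.3818]
turn deg [   0.0123    0.0324 -179.6182]
```

View pics/s1c.png

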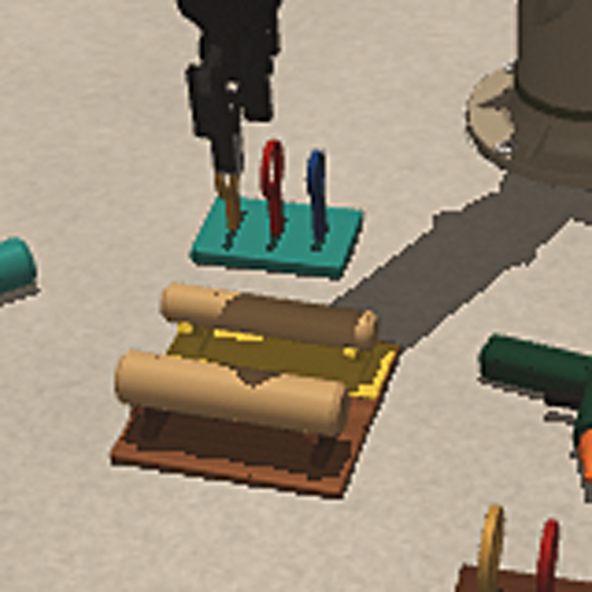

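Call:
arm_command([
  {"turn":[0,0,0.4],"delta_pos":[-21,-3,30],"gripper":80},
  {"turn":[0,0,0.4],"delta_pos":[-21,-3,75],"gripper":80},
  {"turn":[0,0,0.4],"delta_pos":[-21,-3,120],"gripper":80},
  {"turn":[0,0,0.4],"delta_pos":[-21,-3,145],"gripper":80},
  {"turn":[0,0,0.4],"delta_pos":[-21,-3,145],"gripper":80},
])

```text
time_s: 3.15
position: [0.3917, -0.2757, 0.0327]
tcp_rot: [-2.368, -2.06, 0.002]
wrist_force: [0.3, 0.2, 1.0]
gripper_width: 0.0686
finger_force: 0.0
```

Call:
arm_command([
  {"turn":[0,0,0],"delta_pos":[0,0,0],"gripper":55},
  {"turn":[0,0,0],"delta_pos":[0,0,0],"gripper":40},
  {"turn":[0,0,0],"delta_pos":[0,0,0],"gripper":20},
  {"turn":[0,0,0],"delta_pos":[0,0,0],"gripper":20},
  {"turn":[0,0,0],"delta_pos":[0,0,0],"gripper":20},
], squeeze=30)

```text
time_s: 3.78
position: [0.3919, -0.2776, 0.0339]
tcp_rot: [2.373, 2.059, 0.0]
wrist_force: [0.5, 0.6, -0.8]
gripper_width: 0.0168
finger_force: 0.0
```

```bash
python3 - <<'E'
from h import *
rel([.393,-.277,.036],-8)
E
```

```text
t 3.775 pos [ 0.3919 -0.2776  0.0339] yhead -8.107090228794581 zaxis [ 0.0002 -0.     -1.    ] j [-0.2117  0.3139  0.889   1.9911 -0.2952  0.9692  0.6816] w 0.016776420314171075 F [ 0.4589  0.5847 -0.805 ] 0.0
shift mm [ 0.7124  1.0489 -2.1427]
turn deg [ 0.0135 -0.0002 -0.1071]
turn deg [ -0.0003  -0.0212 179.8929]
```

The fingers closed on nothing, so I'll look.

```bash
python3 - <<'E'
from bench import get_image
import cv2,numpy as np
a=get_image("scene")[150:290,190:310];b=get_image("top")[220:320,330:430]
a=cv2.resize(a,(480,560),interpolation=2);b=cv2.resize(b,(300,300),interpolation=2)
c=np.zeros((560,790,3),np.uint8);c[:,:480]=a;c[:300,485:785]=b
cv2.imwrite("pics/m1.png",c)
E
```

```text
(no output)
```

View pics/m1.png

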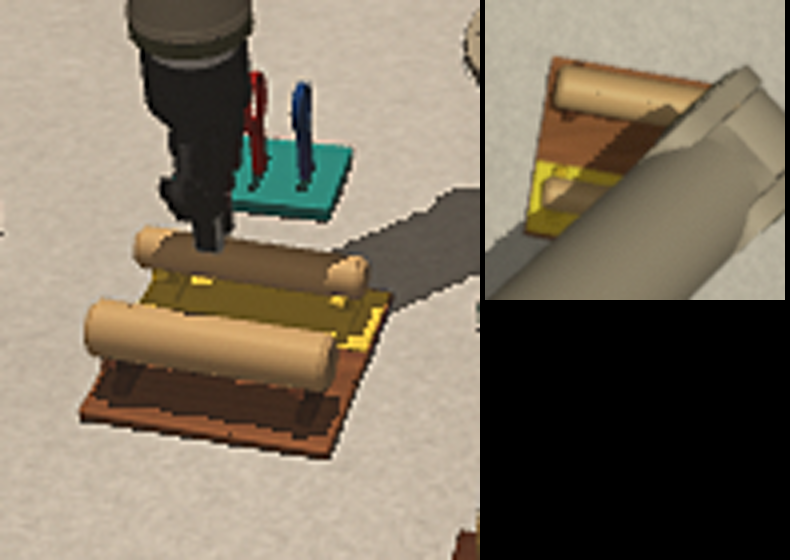

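```bash
python3 - <<'E'
from h import *
for z in(.034,.051,.07,.085):print(z,px("scene",242.5,212.5,z))
def pr(n,p):
    c=calibration(n);q=np.linalg.inv(c["world_from_camera"])@np.append(p,1);return c["fx"]*q[0]/q[2]+c["cx"],c["fy"]*q[1]/q[2]+c["cy"]
print(pr("scene",[.392,-.278,.034]),pr("scene",[.411,-.280,.034]))
from bench import r;print(r.sense())
E
```

```text
0.034 [ 0.3658 -0.2857  0.034 ]
0.051 [ 0.3868 -0.2806  0.051 ]
0.07 [ 0.4103 -0.275   0.07  ]
0.085 [ 0.4289 -0.2705  0.085 ]
(np.float64(243.56054215170275), np.float64(217.9136585136132)) (np.float64(241.8597254267995), np.float64(221.82072801298563))
{'time_s': 3.875, 'joint_pos': array([-0.2116,  0.3142,  0.8889,  1.9912, -0.2952,  0.9692,  0.6816]), 'qvel': array([ 0.0018,  0.003 , -0.0017,  0.0019, -0.0013, -0.0002,  0.0009]), 'effort': array([ -0.0159, -35.8891,   8.6159, -29.8668,   0.0153,   0.0034,
        -0.0015]), 'position': array([ 0.3918, -0.2775,  0.0337]), 'tcp_rot': array([-2.3728, -2.0589,  0.0001]), 'wrist_force': array([-0.0748,  0.5027, -0.7667]), 'torque': array([-0.019 ,  0.0228,  0.0584]), 'finger_force': 0.0, 'gripper_width': 0.016848512150000498}
```

Call:
arm_command([
  {"turn":[0,0,0],"delta_pos":[0,0,0],"gripper":20},
  {"turn":[0,0,0],"delta_pos":[0,0,0],"gripper":0},
  {"turn":[0,0,0],"delta_pos":[0,0,0],"gripper":0},
])

```text
time_s: 4.25
position: [0.3917, -0.2776, 0.0337]
tcp_rot: [-2.373, -2.059, 0.0]
wrist_force: [-0.4, 0.5, 1.9]
gripper_width: -0.0
finger_force: 0.8
```

```bash
cat >> h.py <<'E'
def pr(n,p):
    c=calibration(n);q=np.linalg.inv(c["world_from_camera"])@np.append(p,1);return np.array([c["fx"]*q[0]/q[2]+c["cx"],c["fy"]*q[1]/q[2]+c["cy"]])
E
python3 - <<'E'
from h import *
from bench import get_image
import cv2
print("s1 tip obs 241.6,176.5", pr("scene",[.4317,-.2605,.187]),pr("scene",[.3646,-.2517,.187]))
for p in([.3928,-.2775,.0675],[.3928,-.2775,.0345],[.409,-.2775,.051]): q=pr("scene",p);print(p,q,((q-[190,150])*4))
a=get_image("scene")[150:250,200:300];cv2.imwrite("pics/m2.png",cv2.resize(a,(600,600),interpolation=0))
E
```

```text
s1 tip obs 241.6,176.5 [242.6444 184.7919] [249.563  171.5315]
[0.3928, -0.2775, 0.0675] [242.7185 209.5014] [210.8739 238.0056]
[0.3928, -0.2775, 0.0345] [243.6645 217.959 ] [214.6578 271.8359]
[0.409, -0.2775, 0.051] [242.2925 217.106 ] [209.1701 268.4238]
```

View pics/m2.png

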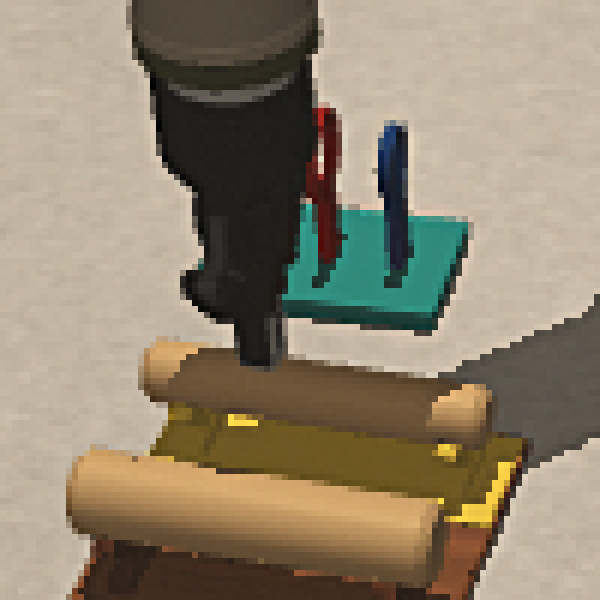

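The picture shows the shut fingertips at about (243,211), on the post's top line, though the measured TCP z is 34 mm. I'll probe downward gently with the fingers shut to check the height offset.

Call:
arm_command([
  {"turn":[0,0,0],"delta_pos":[0,0,2],"gripper":0},
  {"turn":[0,0,0],"delta_pos":[0,0,4],"gripper":0},
])

```text
time_s: 4.55
position: [0.3922, -0.2778, 0.0327]
tcp_rot: [-2.373, -2.058, -0.004]
wrist_force: [-21.6, 15.3, 70.2]
gripper_width: -0.0
finger_force: 34.9
```

```bash
python3 -c "
from bench import r
s=r.sense();print(s['position'],s['wrist_force'],s['finger_force'],s['gripper_width'])"
```

```text
[ 0.39218082 -0.2777975   0.03271818] [-21.61518315  15.26466548  70.23977551] 34.882718324661255 -1.0677394234665515e-05
```

Contact at a measured 33 mm, where the post's top is really at 67 mm. So the reported TCP z reads about 34 mm too low. I'll raise, open and go down deeper by that amount.

Call:
arm_command([
  {"turn":[0,0,0],"delta_pos":[0,0,-15],"gripper":0},
  {"turn":[0,0,0],"delta_pos":[0,4,-34],"gripper":80},
  {"turn":[0,0,0],"delta_pos":[0,4,-34],"gripper":80},
  {"turn":[0,0,0],"delta_pos":[0,4,-34],"gripper":80},
  {"turn":[0,0,0],"delta_pos":[0,4,-34],"gripper":80},
])

```text
time_s: 5.18
position: [0.3952, -0.2778, 0.0629]
tcp_rot: [-2.372, -2.058, 0.001]
wrist_force: [-0.1, -0.0, 0.2]
gripper_width: 0.0685
finger_force: 0.0
```

Call:
arm_command([
  {"turn":[0,0,0],"delta_pos":[0,0,0],"gripper":80},
  {"turn":[0,0,0],"delta_pos":[0,0,0],"gripper":80},
  {"turn":[0,0,0],"delta_pos":[0,0,10],"gripper":80},
  {"turn":[0,0,0],"delta_pos":[0,0,20],"gripper":80},
  {"turn":[0,0,0],"delta_pos":[0,0,30],"gripper":80},
])

```text
time_s: 5.8
position: [0.3954, -0.2779, 0.0327]
tcp_rot: [-2.372, -2.059, 0.001]
wrist_force: [0.5, -0.2, 0.6]
gripper_width: 0.0685
finger_force: 0.0
```

```bash
python3 - <<'E'
from h import *
rel([.393,-.277,.002],-8)
E
```

```text
t 5.8 pos [ 0.3954 -0.2779  0.0327] yhead -8.103513096937192 zaxis [-0.0008  0.0002 -1.    ] j [-0.2086  0.3249  0.8856  1.9835 -0.3038  0.9709  0.6845] w 0.0684926591638799 F [ 0.528  -0.1805  0.6401] 0.0
shift mm [ 0.5594 -2.5096 30.6794]
turn deg [-0.0454 -0.0043 -0.1035]
turn deg [ -0.0068   0.0712 179.8965]
```

Call:
arm_command([
  {"turn":[0,0,0],"delta_pos":[0,0,10],"gripper":80},
  {"turn":[0,0,0],"delta_pos":[0,0,16],"gripper":80},
])

```text
time_s: 6.05
position: [0.3954, -0.278, 0.0168]
tcp_rot: [-2.372, -2.058, 0.001]
wrist_force: [0.4, -0.2, -0.5]
gripper_width: 0.0685
finger_force: 0.0
```

Call:
arm_command([
  {"turn":[0,0,0],"delta_pos":[0,0,5],"gripper":80},
  {"turn":[0,0,0],"delta_pos":[0,0,10],"gripper":80},
])

```text
time_s: 6.3
position: [0.3959, -0.2782, 0.0075]
tcp_rot: [2.373, 2.059, 0.0]
wrist_force: [0.5, -0.7, 0.1]
gripper_width: 0.0686
finger_force: 0.0
```

Call:
arm_command([
  {"turn":[0,0,0],"delta_pos":[0,0,3],"gripper":55},
  {"turn":[0,0,0],"delta_pos":[0,0,3],"gripper":45},
  {"turn":[0,0,0],"delta_pos":[0,0,3],"gripper":25},
  {"turn":[0,0,0],"delta_pos":[0,0,3],"gripper":0},
  {"turn":[0,0,0],"delta_pos":[0,0,3],"gripper":0},
], squeeze=30)

```text
time_s: 6.92
position: [0.391, -0.2773, 0.004]
tcp_rot: [-2.37, -2.051, 0.004]
wrist_force: [-16.0, 4.6, 14.6]
gripper_width: 0.0319
finger_force: 28.8
```

```bash
python3 - <<'E'
from h import *
rel([.393,-.277,.002],-8)
E
```

```text
t 6.925 pos [ 0.391  -0.2773  0.004 ] yhead -8.248649385307953 zaxis [-0.007   0.0039 -1.    ] j [-0.1734  0.3735  0.8566  2.0092 -0.3524  0.9202  0.7251] w 0.03191525900102371 F [-16.0153   4.5728  14.5898] 28.778859972953796
shift mm [0.5816 1.9885 2.0222]
turn deg [-0.4311 -0.1646 -0.2493]
turn deg [ -0.2583   0.6763 179.7493]
```

Gripped: width 32 mm, so it's the 33 mm post. Lifting now.

Call:
arm_command([
  {"turn":[0,0,0],"delta_pos":[0,0,0],"gripper":0},
  {"turn":[0,0,0],"delta_pos":[0,-4,-8],"gripper":0},
  {"turn":[0,0,0],"delta_pos":[0,-4,-40],"gripper":0},
  {"turn":[0,0,0],"delta_pos":[0,-4,-80],"gripper":0},
  {"turn":[0,0,0],"delta_pos":[0,-4,-120],"gripper":0},
], squeeze=50)

```text
time_s: 7.55
position: [0.3918, -0.2776, 0.1263]
tcp_rot: [2.373, 2.058, 0.0]
wrist_force: [1.2, -0.4, -0.3]
gripper_width: 0.0316
finger_force: 49.7
```

```bash
python3 - <<'E'
from h import *
print("spool",px("top",265+393/4,170+30/4,.055))
rel([.65,-.205,.11],-7)
E
```

```text
spool [ 0.7338 -0.2037  0.055 ]
t 7.55 pos [ 0.3918 -0.2776  0.1263] yhead -8.113036031313772 zaxis [ 0.0006 -0.0003 -1.    ] j [-0.3158  0.163   0.9628  1.8899 -0.1458  1.1613  0.5575] w 0.03157660281390048 F [ 1.1707 -0.4019 -0.2587] 49.738898277282715
shift mm [108.3405 245.3128  16.3784]
turn deg [ 0.0353  0.0139 -1.113 ]
turn deg [  0.0217  -0.0551 178.887 ]
```

Call:
arm_command([
  {"turn":[0,0,0],"delta_pos":[22,50,0],"gripper":0},
  {"turn":[0,0,0],"delta_pos":[44,100,0],"gripper":0},
  {"turn":[0,0,0],"delta_pos":[66,150,0],"gripper":0},
  {"turn":[0,0,-1],"delta_pos":[88,200,0],"gripper":0},
  {"turn":[0,0,-1],"delta_pos":[108,245,0],"gripper":0},
])

```text
time_s: 8.18
position: [0.6518, -0.2038, 0.1248]
tcp_rot: [2.353, 2.081, 0.001]
wrist_force: [0.1, -0.4, -0.8]
gripper_width: 0.0314
finger_force: 49.9
```

Call:
arm_command([
  {"turn":[0,0,0],"delta_pos":[0,0,30],"gripper":0},
  {"turn":[0,0,0],"delta_pos":[0,0,60],"gripper":0},
  {"turn":[0,0,0],"delta_pos":[0,0,60],"gripper":0},
  {"turn":[0,0,0],"delta_pos":[0,0,60],"gripper":0},
])

```text
time_s: 8.68
position: [0.6502, -0.2054, 0.0662]
tcp_rot: [2.354, 2.079, 0.001]
wrist_force: [-0.2, -0.5, -0.3]
gripper_width: 0.0313
finger_force: 49.9
```

```bash
python3 - <<'E'
from h import *
from bench import get_image
import cv2
a=get_image("scene");b=get_image("top");cv2.imwrite("pics/e_s.png",a);cv2.imwrite("pics/e_t.png",b)
rel([.65,-.205,.05],-7)
A=cv2.resize(a[210:330,200:360],None,fx=5,fy=5,interpolation=2)
B=cv2.resize(b[155:245,270:390],None,fx=5,fy=5,interpolation=2)
cv2.imwrite("pics/e1.png",A);cv2.imwrite("pics/e2.png",B)
E
```

```text
t 8.775 pos [ 0.6505 -0.2056  0.0667] yhead -7.099656227782771 zaxis [ 0.0027 -0.0008 -1.    ] j [-0.2217  0.6975  0.7674  1.3915 -0.4906  1.2444  0.4593] w 0.031698711760369855 F [ 0.0714 -0.1524 -0.6266] 49.9196058511734
shift mm [ 0.5317 -0.6444 16.7282]
turn deg [ 0.1585  0.0257 -0.0997]
turn deg [  0.0404  -0.2489 179.9001]
```

View pics/e1.png

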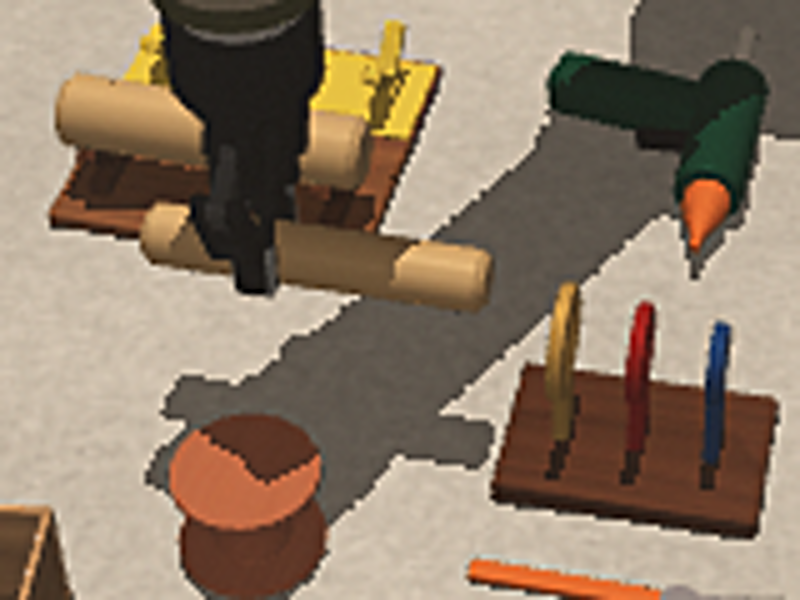

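Scene crop e1: the post is held level, with ends at about (145,234) and (487,277). The rings are to its right: brass top (570,285), red (645,303), blue (720,323). I've used all ten views, so I'll measure numerically from here.

```bash
python3 - <<'E'
from h import *
import cv2
b=cv2.imread("pics/e_t.png");hs=cv2.cvtColor(b,cv2.COLOR_BGR2HSV)
t0=cv2.imread("pics/top0.png")
# change mask in region right of the gauge
d=np.abs(b.astype(int)-t0).sum(2)
print("axis from scene z.114",px("scene",230,256.8,.114),px("scene",297,265.4,.114))
print("post birch hsv ref",cv2.cvtColor(t0,cv2.COLOR_BGR2HSV)[288,375])
m=((hs[...,0]>10)&(hs[...,0]<24)&(hs[...,1]>70)&(d>60)).astype(np.uint8);m[:, :300]=0;m[:150]=0;m[240:]=0;m[:,400:]=0
n,l,st,ce=cv2.connectedComponentsWithStats(m)
for i in range(1,n):
    if st[i,4]>15: print(st[i],ce[i],cv2.minAreaRect(np.argwhere(l==i)[:,::-1].astype(np.float32)))
for name,f in(("top","pics/top0.png"),("scene","pics/scene0.png")):
    im=cv2.imread(f);h=cv2.cvtColor(im,cv2.COLOR_BGR2HSV).astype(int);H,S,V=h[...,0],h[...,1],h[...,2]
    x0,x1,y0,y1=(275,330,175,220) if name=="top" else (295,360,260,320)
    W=np.zeros(H.shape,bool);W[y0:y1,x0:x1]=1
    for c,k in(("blue",(H>100)&(H<125)&(S>110)),("red",((H<5)|(H>172))&(S>165)),("brass",(H>15)&(H<27)&(S>90)&(V>90))):
        q=np.argwhere(k&W)[:,::-1]
        if len(q)>5: print(name,c,len(q),q.min(0),q.max(0),q.mean(0))
E
```

```text
axis from scene z.114 [ 0.6478 -0.2629  0.114 ] [ 0.6674 -0.0884  0.114 ]
post birch hsv ref [ 19 108 186]
[326 187  10  11  62] [329.3548 191.5968] ((328.9800109863281, 191.36000061035156), (6.0, 12.600001335144043), 36.869895935058594)
[376 195  13  12 108] [382.8148 201.1481] ((382.4705810546875, 200.61764526367188), (10.914102554321289, 11.641709327697754), 14.03624439239502)
top blue 44 [284 183] [287 197] [285.6818 189.8182]
top red 48 [297 183] [301 199] [298.8333 191.5417]
top brass 66 [310 183] [315 202] [312.2879 192.6364]
scene blue 51 [341 275] [345 301] [342.451  284.9804]
scene red 80 [325 271] [330 299] [327.175 282.45 ]
scene brass 106 [309 266] [315 297] [311.7453 279.4245]
```

```bash
python3 - <<'E'
from h import *
for n,u,v,ro in(("brass",314,266.5,.031),("red",328.7,270.6,.026),("blue",344.2,275,.021)):
    p=px("scene",u,v,.08+.75*ro);p[0]+=.661*ro;print("scene",n,p)
for n,u,v in(("brass",312.5,193.3),("red",299.2,192),("blue",285.8,190.4)): print("top",n,px("top",u,v,.08))
print("post top",px("top",326,192,.114),px("top",389.5,201.5,.114))
E
```

```text
scene brass [ 0.6781 -0.0458  0.1033]
scene red [ 0.6833 -0.0078  0.0995]
scene blue [0.6892 0.032  0.0958]
top brass [ 0.6737 -0.0507  0.08  ]
top red [ 0.6768 -0.0114  0.08  ]
top blue [0.6809 0.0282 0.08  ]
post top [ 0.6684 -0.0889  0.114 ] [ 0.6439 -0.2726  0.114 ]
```

Call:
arm_command([
  {"turn":[0,0,0],"delta_pos":[0,0,18],"gripper":0},
  {"turn":[0,0,0],"delta_pos":[0,0,35],"gripper":0},
  {"turn":[0,0,0],"delta_pos":[0,0,35],"gripper":0},
  {"turn":[0,0,0],"delta_pos":[0,0,35],"gripper":0},
])

```text
time_s: 9.28
position: [0.6495, -0.2053, 0.0295]
tcp_rot: [-2.355, -2.079, 0.001]
wrist_force: [-0.7, 0.7, -0.2]
gripper_width: 0.0314
finger_force: 49.9
```

```bash
cat > meas.py <<'E'
from h import *
from bench import get_image
import cv2,sys
k=sys.argv[1]
a=get_image("scene");b=get_image("top");cv2.imwrite(f"pics/{k}_s.png",a);cv2.imwrite(f"pics/{k}_t.png",b)
rel([.65,-.205,.033],-7)
def birch(im,box,dark):
    h=cv2.cvtColor(im,cv2.COLOR_BGR2HSV).astype(int);m=(h[...,0]>8)&(h[...,0]<26)&(h[...,1]>dark)
    W=np.zeros(m.shape,bool);x0,x1,y0,y1=box;W[y0:y1,x0:x1]=1;return m&W
for n,im,box in(("scene",a,(215,308,245,310)),("top",b,(316,400,175,225))):
    m=birch(im,box,85);print(n)
    for u in range(box[0],box[1],4):
        q=np.flatnonzero(m[:,u])
        if len(q)>3: print(u,q.min(),q.max(),len(q),end=" | ")
    cols=np.flatnonzero(m.sum(0)>4);print("\ncols",cols.min(),cols.max())
E
python3 meas.py f; python3 - <<'E'
from h import *
B=np.array([.6781,-.0458,.08]);L=np.array([.6892,.032,.08])
for y in(-.09,-.17,-.26):
    p=B+(L-B)*(y-B[1])/(L[1]-B[1]);print("ring line scene px",y,pr("scene",p))
B=np.array([.6737,-.0507,.08]);L=np.array([.6817,.0282,.08])
for y in(-.09,-.17,-.26):
    p=B+(L-B)*(y-B[1])/(L[1]-B[1]);print("ring line top px",y,pr("top",p))
E
```

```text
t 9.375 pos [ 0.6499 -0.2055  0.0302] yhead -7.107221859277631 zaxis [ 0.0007 -0.0005 -1.    ] j [-0.214   0.7314  0.7481  1.4241 -0.5124  1.185   0.4746] w 0.03139618095625473 F [-0.0115  0.3648 -1.3222] 49.929224252700806
shift mm [ 0.4611  0.0557 -2.781 ]
turn deg [ 0.043   0.0222 -0.1072]
turn deg [  0.0348  -0.0675 179.8928]
scene
215 245 255 11 | 219 245 256 12 | 223 245 256 12 | 227 245 257 13 | 231 245 271 24 | 235 245 309 37 | 239 245 309 37 | 243 271 309 18 | 247 274 309 13 | 251 263 309 12 | 255 293 309 11 | 259 264 309 25 | 263 245 307 39 | 267 245 277 32 | 271 245 278 33 | 275 245 278 24 | 279 245 279 15 | 283 268 280 13 | 287 268 280 13 | 291 269 281 13 | 295 269 281 13 | 299 302 309 7 | 303 288 309 19 | 307 284 309 26 | 
cols 215 307
top
316 186 212 27 | 320 187 207 21 | 328 191 197 7 | 376 204 208 5 | 380 200 209 10 | 384 200 209 10 | 
cols 316 385
ring line scene px -0.09 [296.4301 275.9825]
ring line scene px -0.17 [266.042  271.3166]
ring line scene px -0.26 [232.478  266.1631]
ring line top px -0.09 [325.8135 194.8734]
ring line top px -0.17 [352.8962 198.0806]
ring line top px -0.26 [383.3593 201.6881]
```

```bash
python3 - <<'E'
import cv2
b=cv2.imread("pics/f_t.png");e=cv2.imread("pics/e_t.png")
for u in(326,328,331,335,340,372,378,382,385,387):
    print(u,"f",[(int(b[v,u].sum())//3,int(b[v,u,2])-int(b[v,u,0])) for v in range(186,214)])
E
```

```text
326 f [(176, 26), (172, 25), (173, 25), (172, 25), (176, 26), (167, 29), (148, 41), (146, 51), (141, 60), (142, 64), (134, 65), (120, 70), (111, 64), (87, 43), (80, 25), (84, 23), (89, 24), (93, 26), (98, 27), (101, 29), (104, 30), (107, 29), (111, 31), (113, 32), (114, 31), (116, 33), (117, 34), (119, 34)]
328 f [(176, 27), (177, 27), (173, 24), (174, 26), (161, 29), (127, 54), (129, 81), (141, 87), (150, 90), (161, 89), (147, 79), (106, 52), (86, 28), (86, 23), (91, 26), (97, 27), (99, 28), (104, 30), (106, 30), (108, 30), (111, 32), (114, 32), (116, 32), (116, 32), (118, 33), (120, 34), (121, 33), (121, 35)]
331 f [(176, 26), (174, 26), (176, 27), (177, 27), (162, 27), (133, 43), (118, 72), (110, 58), (91, 37), (85, 23), (90, 24), (94, 26), (97, 29), (103, 28), (104, 29), (108, 29), (110, 31), (113, 31), (115, 32), (115, 33), (118, 33), (119, 33), (121, 35), (122, 34), (122, 35), (125, 33), (126, 36), (127, 37)]
335 f [(177, 27), (166, 26), (131, 23), (98, 21), (82, 23), (89, 25), (95, 25), (98, 28), (102, 28), (106, 30), (108, 29), (110, 30), (114, 31), (114, 32), (117, 33), (117
[... 1296 characters left out ...]
(134, 85), (120, 75), (100, 61), (118, 31), (164, 25), (176, 26), (174, 26)]
385 f [(140, 39), (136, 38), (135, 37), (134, 36), (117, 33), (84, 24), (64, 18), (71, 16), (123, 21), (165, 25), (178, 27), (177, 26), (171, 25), (154, 34), (129, 62), (129, 81), (137, 85), (143, 88), (146, 86), (144, 83), (133, 81), (126, 73), (115, 57), (131, 36), (170, 26), (180, 26), (180, 26), (180, 27)]
387 f [(144, 39), (127, 35), (89, 26), (77, 19), (98, 18), (135, 22), (158, 24), (168, 25), (172, 25), (169, 25), (170, 25), (174, 25), (177, 27), (177, 26), (171, 27), (163, 32), (161, 36), (165, 37), (170, 36), (174, 34), (175, 31), (175, 29), (176, 26), (177, 26), (180, 26), (179, 26), (180, 27), (180, 27)]
```

Call:
arm_command([
  {"turn":[0,0,0],"delta_pos":[0,3,-1],"gripper":0},
  {"turn":[0,0,0],"delta_pos":[15,3,-1],"gripper":0},
  {"turn":[0,0,0],"delta_pos":[30,3,-1],"gripper":0},
  {"turn":[0,0,0],"delta_pos":[42,3,-1],"gripper":0},
  {"turn":[0,0,0],"delta_pos":[52,3,-1],"gripper":0},
])

```text
time_s: 10.0
position: [0.6592, -0.1522, 0.0307]
tcp_rot: [-2.353, -2.081, -0.0]
wrist_force: [-0.6, 1.1, -1.5]
gripper_width: 0.0312
finger_force: 49.9
```

Call:
arm_command([
  {"turn":[0,0,0],"delta_pos":[6,0,0],"gripper":0},
  {"turn":[0,0,0],"delta_pos":[12,0,0],"gripper":0},
  {"turn":[0,0,0],"delta_pos":[12,0,0],"gripper":0},
])

```text
time_s: 10.38
position: [0.6606, -0.1415, 0.0307]
tcp_rot: [-2.354, -2.08, -0.0]
wrist_force: [-1.0, -0.5, -1.8]
gripper_width: 0.0318
finger_force: 49.9
```

```bash
python3 - <<'E'
from h import *
rel([.65,-.205,.033],-7)
E
```

```text
t 10.375 pos [ 0.6606 -0.1415  0.0307] yhead -7.0724380560674405 zaxis [-0.      0.0002 -1.    ] j [-0.3152  0.7191  0.7482  1.4424 -0.5066  1.1784  0.3802] w 0.031757516340337265 F [-1.0005 -0.5391 -1.8422] 49.92971062660217
shift mm [-64.3133  -2.6694  -2.3572]
turn deg [-0.0015 -0.0094 -0.0724]
turn deg [ -0.0148   0.0024 179.9276]
```

Call:
arm_command([
  {"turn":[0,0,0],"delta_pos":[5,0,0],"gripper":0},
  {"turn":[0,0,0],"delta_pos":[10,0,0],"gripper":0},
  {"turn":[0,0,0],"delta_pos":[15,0,0],"gripper":0},
])

```text
time_s: 10.75
position: [0.6624, -0.1268, 0.0307]
tcp_rot: [-2.355, -2.079, 0.0]
wrist_force: [0.4, 0.8, -0.7]
gripper_width: 0.0312
finger_force: 49.9
```

Call:
arm_command([
  {"turn":[0,0,0],"delta_pos":[4,0,0],"gripper":0},
  {"turn":[0,0,0],"delta_pos":[8,0,0],"gripper":0},
])

```text
time_s: 11.0
position: [0.6634, -0.1189, 0.0307]
tcp_rot: [2.355, 2.08, 0.0]
wrist_force: [0.7, -0.1, -0.2]
gripper_width: 0.0315
finger_force: 49.9
```

Call:
arm_command([
  {"turn":[0,0,0],"delta_pos":[5,0,0],"gripper":0},
  {"turn":[0,0,0],"delta_pos":[10,0,0],"gripper":0},
  {"turn":[0,0,0],"delta_pos":[15,0,0],"gripper":0},
])

```text
time_s: 11.38
position: [0.6652, -0.104, 0.0307]
tcp_rot: [2.355, 2.08, 0.0]
wrist_force: [-0.8, -1.1, -0.1]
gripper_width: 0.031
finger_force: 49.9
```

Call:
arm_command([
  {"turn":[0,0,0],"delta_pos":[3,0,0],"gripper":0},
  {"turn":[0,0,0],"delta_pos":[6,0,0],"gripper":0},
])

```text
time_s: 11.62
position: [0.6659, -0.0983, 0.0307]
tcp_rot: [2.355, 2.079, -0.0]
wrist_force: [0.3, -0.2, 0.5]
gripper_width: 0.0314
finger_force: 49.9
```

Call:
arm_command([
  {"turn":[0,0,0],"delta_pos":[2,0,0],"gripper":0},
  {"turn":[0,0,0],"delta_pos":[4,0,0],"gripper":0},
])

```text
time_s: 11.88
position: [0.6664, -0.0945, 0.0307]
tcp_rot: [2.355, 2.079, -0.0]
wrist_force: [0.8, -0.4, -1.0]
gripper_width: 0.0311
finger_force: 49.9
```

Nothing touched yet, and the nose should be about 3–6 mm short of blue. I'll creep on.

Call:
arm_command([
  {"turn":[0,0,0],"delta_pos":[2,0,0],"gripper":0},
  {"turn":[0,0,0],"delta_pos":[4,0,0],"gripper":0},
])

```text
time_s: 12.12
position: [0.6669, -0.0907, 0.0307]
tcp_rot: [2.355, 2.079, -0.001]
wrist_force: [1.1, -5.0, 0.4]
gripper_width: 0.0315
finger_force: 50.0
```

Call:
arm_command([
  {"turn":[0,0,0],"delta_pos":[1,0,0],"gripper":0},
  {"turn":[0,0,0],"delta_pos":[3,0,0],"gripper":0},
])

```text
time_s: 12.38
position: [0.6667, -0.0905, 0.031]
tcp_rot: [2.355, 2.075, -0.004]
wrist_force: [-1.2, -9.5, 1.0]
gripper_width: 0.0315
finger_force: 50.0
```

```bash
python3 - <<'E'
from h import *
from bench import get_image
import cv2
b=get_image("scene");cv2.imwrite("pics/g_s.png",b)
rel([.65,-.205,.033],-7)
for v in range(264,288,2):
    print(v,[int(b[v,u,2])-int(b[v,u,0]) for u in range(270,352,2)])
E
```

```text
t 12.425 pos [ 0.6667 -0.0905  0.031 ] yhead -7.245743814653666 zaxis [-0.0002 -0.0035 -1.    ] j [-0.3974  0.7135  0.7499  1.4513 -0.501   1.174   0.298 ] w 0.031362466123814554 F [-0.5656 -7.7955  0.7563] 49.983317255973816
shift mm [-115.6945   -2.1682   -1.6014]
turn deg [ 0.0111  0.2029 -0.2458]
turn deg [  0.3183  -0.0173 179.754 ]
264 [33, 14, 34, 32, 34, 35, 32, 30, 35, 18, 6, 7, 6, 5, 6, 7, 6, 34, 34, 33, 34, 18, 17, 17, 16, 18, 17, 19, 18, 18, 17, 18, 17, 17, 17, 17, 18, 16, 17, 18, 35]
266 [31, 32, 29, 42, 23, 23, 28, 32, 34, 10, 7, 7, 8, 6, 6, 5, 7, 37, 33, 32, 16, 21, 31, 16, 18, 17, 17, 17, 17, 16, 17, 15, 16, 18, 17, 17, 16, 17, 17, 37, 33]
268 [34, 30, 102, 109, 108, 109, 111, 42, 8, 6, 7, 8, 7, 6, 7, 4, 7, 34, 34, 37, 15, 59, 51, 23, 17, 16, 18, 18, 16, 16, 16, 17, 17, 18, 18, 16, 16, 17, 17, 33, 33]
270 [34, 27, 100, 105, 105, 106, 44, 52, 7, 6, 8, 6, 6, 7, 6, 11, 14, 37, 32, 14, 12, 60, 48, 30, 16, 16, 17, 16, 14, 65, 34, 17, 17, 17, 19, 17, 17, 18, 34, 33, 32]
272 [35, 43, 89, 96, 97, 103, 50, 56, 19, 5, 7, 6, 8, 7, 7, 25, 52, 48, 47, 47, 49, 61, 42, 24, 11, 15, 1
[... 548 characters left out ...]
 -58, -79, 28, 34, 34]
280 [32, 32, 33, 32, 33, 36, 38, 46, 47, 50, 54, 4, 6, 5, 8, 28, 53, 53, 54, 54, 66, 51, 55, 55, 55, 53, 99, 94, 108, 102, 98, 99, 100, 102, 101, 101, -86, -67, 43, 34, 32]
282 [34, 33, 32, 32, 32, 34, 34, 31, 36, 32, 35, 2, 7, 6, 8, 28, 51, 50, 51, 52, 60, 49, 52, 53, 54, 54, 78, 79, 98, 58, 86, 90, 90, 92, 95, 92, -75, -57, 40, 33, 35]
284 [34, 33, 34, 34, 34, 33, 34, 33, 34, 32, 33, 0, 5, 6, 7, 11, 16, 17, 19, 24, 62, 41, 48, 51, 50, 50, 51, 53, 81, 57, 69, 70, 76, 78, 83, 82, -55, -20, 37, 31, 32]
286 [34, 34, 32, 33, 33, 33, 34, 34, 34, 34, 32, 35, 17, 18, 18, 17, 18, 25, 23, 21, 61, 46, 34, 20, 18, 25, 32, 40, 64, 44, 49, 49, 50, 52, 57, 56, -37, -11, 37, 33, 34]
```

The post is stopped at blue, with about 8–10 N back-force and its nose at the blue ring in the image. I'll hold briefly, then draw it back.

Call:
arm_command([
  {"turn":[0,0,0],"delta_pos":[0,0,0],"gripper":0},
  {"turn":[0,0,0],"delta_pos":[0,0,0],"gripper":0},
])

```text
time_s: 12.68
position: [0.6667, -0.0905, 0.031]
tcp_rot: [2.356, 2.075, -0.003]
wrist_force: [-0.3, -7.9, 1.2]
gripper_width: 0.0313
finger_force: 50.0
```

Call:
arm_command([
  {"turn":[0,0,0],"delta_pos":[-25,0,0],"gripper":0},
  {"turn":[0,0,0],"delta_pos":[-55,0,0],"gripper":0},
  {"turn":[0,0,0],"delta_pos":[-85,0,0],"gripper":0},
  {"turn":[0,0,0],"delta_pos":[-115,0,0],"gripper":0},
  {"turn":[0,0,0],"delta_pos":[-135,0,0],"gripper":0},
])

```text
time_s: 13.3
position: [0.65, -0.2226, 0.0305]
tcp_rot: [-2.355, -2.078, 0.0]
wrist_force: [0.1, 1.0, -0.5]
gripper_width: 0.0313
finger_force: 50.0
```

Call:
arm_command([
  {"turn":[0,0,0],"delta_pos":[0,0,0],"gripper":0},
  {"turn":[0,0,0],"delta_pos":[0,0,-40],"gripper":0},
  {"turn":[0,0,0],"delta_pos":[0,0,-90],"gripper":0},
  {"turn":[0,0,0],"delta_pos":[0,0,-140],"gripper":0},
  {"turn":[0,0,0],"delta_pos":[0,0,-180],"gripper":0},
])

```text
time_s: 13.92
position: [0.6516, -0.219, 0.213]
tcp_rot: [2.352, 2.083, 0.003]
wrist_force: [0.6, 0.6, -1.9]
gripper_width: 0.0311
finger_force: 49.9
```

```bash
python3 - <<'E'
from h import *
rel([.555,.334,.21],90)
E
```

```text
t 13.925 pos [ 0.6516 -0.219   0.213 ] yhead -6.944732593204902 zaxis [ 0.0016  0.0008 -1.    ] j [-0.1862  0.6209  0.8148  1.1663 -0.4391  1.5231  0.4263] w 0.03109144976314156 F [ 0.6074  0.5599 -1.9111] 49.908367395401
shift mm [ 537.2719 -162.7129    3.2898]
turn deg [  0.1123   0.0293 -96.9447]
turn deg [ 0.0284 -0.1087 83.0553]
```

Call:
arm_command([
  {"turn":[0,0,-10],"delta_pos":[54,-16,0],"gripper":0},
  {"turn":[0,0,-20],"delta_pos":[108,-32,0],"gripper":0},
  {"turn":[0,0,-30],"delta_pos":[162,-48,0],"gripper":0},
  {"turn":[0,0,-40],"delta_pos":[216,-64,0],"gripper":0},
  {"turn":[0,0,-50],"delta_pos":[270,-80,0],"gripper":0},
])

```text
time_s: 14.55
position: [0.6037, 0.0607, 0.2108]
tcp_rot: [-1.242, -2.885, -0.002]
wrist_force: [-0.0, -0.1, -1.1]
gripper_width: 0.0311
finger_force: 50.1
```

```bash
python3 - <<'E'
from h import *
rel([.555,.334,.21],90)
E
```

```text
t 14.55 pos [0.6037 0.0607 0.2108] yhead 43.39925239812616 zaxis [ 0.      0.0013 -1.    ] j [-0.6151  0.3794  0.6331  1.424  -0.2251  1.4106  0.7772] w 0.031066974532597085 F [-0.0288 -0.1459 -1.1116] 50.071552991867065
shift mm [232.0054 152.356    1.1888]
turn deg [  0.0683  -0.0283 -46.6007]
turn deg [ -0.0349  -0.0841 133.3993]
```

Call:
arm_command([
  {"turn":[0,0,-10],"delta_pos":[48,32,0],"gripper":0},
  {"turn":[0,0,-20],"delta_pos":[96,63,0],"gripper":0},
  {"turn":[0,0,-30],"delta_pos":[144,94,0],"gripper":0},
  {"turn":[0,0,-40],"delta_pos":[190,125,0],"gripper":0},
  {"turn":[0,0,-46.6],"delta_pos":[232,152,0],"gripper":0},
])

```text
time_s: 15.18
position: [0.5558, 0.3343, 0.2108]
tcp_rot: [-0.001, -3.141, -0.002]
wrist_force: [0.4, -0.4, -1.0]
gripper_width: 0.0318
finger_force: 50.1
```

Call:
arm_command([
  {"turn":[0,0,0],"delta_pos":[0,0,30],"gripper":0},
  {"turn":[0,0,0],"delta_pos":[0,0,60],"gripper":0},
  {"turn":[0,0,0],"delta_pos":[0,0,90],"gripper":0},
  {"turn":[0,0,0],"delta_pos":[0,0,110],"gripper":0},
  {"turn":[0,0,0],"delta_pos":[0,0,110],"gripper":0},
])

```text
time_s: 15.8
position: [0.5556, 0.3311, 0.0988]
tcp_rot: [-0.01, -3.138, 0.002]
wrist_force: [-0.9, -0.2, -0.3]
gripper_width: 0.0315
finger_force: 50.0
```

```bash
python3 - <<'E'
from h import *
from bench import get_image
import cv2
a=get_image("scene");b=get_image("top");cv2.imwrite("pics/h_s.png",a);cv2.imwrite("pics/h_t.png",b)
rel([.555,.334,.04],90)
t0=cv2.imread("pics/top0.png")
# expected ends of post
for n in("scene","top"): print(n,[pr(n,[x,.335,.147]) for x in(.44,.53,.62)],)
for n,im in(("scene",a),("top",b)):
    h=cv2.cvtColor(im,cv2.COLOR_BGR2HSV).astype(int);m=((h[...,0]>8)&(h[...,0]<26)&(h[...,1]>85)).astype(np.uint8)
    m0=np.zeros_like(m)
    p=[pr(n,[x,y,.147]) for x in(.41,.65) for y in(.30,.375)];p=np.array(p).astype(int);lo,hi=p.min(0),p.max(0)
    m0[lo[1]:hi[1],lo[0]:hi[0]]=1;m&=m0
    for v in range(lo[1],hi[1],3):
        q=np.flatnonzero(m[v]); 
        if len(q)>2: print(v,q.min(),q.max(),len(q),end=" | ")
    print()
E
```

```text
t 15.9 pos [0.5576 0.3312 0.1015] yhead 89.57968559790447 zaxis [ 0.0002  0.0008 -1.    ] j [-0.8463  0.508   0.3743  1.4464 -0.191   1.2224  1.1135] w 0.03149328303382066 F [-0.0146  0.1163 -0.2762] 49.980032444000244
shift mm [ 2.6567  2.7694 61.4743]
turn deg [ 0.0447  0.0136 -0.4203]
turn deg [  0.0213  -0.0701 179.5797]
scene [array([454.1188, 207.2889]), array([459.3473, 227.9963]), array([465.1459, 250.9618])]
top [array([171.3194, 265.6718]), array([173.288, 233.584]), array([175.2145, 202.1814])]
212 450 453 4 | 215 450 453 4 | 218 450 452 3 | 224 460 463 4 | 227 446 464 8 | 230 457 465 9 | 233 449 466 12 | 236 455 466 12 | 239 443 467 22 | 242 440 467 16 | 245 453 468 16 | 248 440 469 26 | 251 440 469 30 | 254 440 466 26 | 257 440 458 19 | 
194 178 187 10 | 197 178 187 10 | 200 177 187 11 | 203 177 187 11 | 206 178 187 10 | 209 180 187 8 | 212 183 187 5 | 227 184 187 4 | 230 182 187 6 | 233 183 187 5 | 236 184 187 4 | 239 185 187 3 |
```

```bash
python3 - <<'E'
from h import *
import cv2
a=cv2.imread("pics/h_s.png");b=cv2.imread("pics/h_t.png")
f=lambda im,v,u0,u1:" ".join(f"{int(im[v,u].sum())//3}/{int(im[v,u,2])-int(im[v,u,0])}" for u in range(u0,u1))
for v in(192,196,200,204): print("top",v,f(b,v,166,196))
for v in(236,242,248,253,257): print("scene",v,f(a,v,446,478))
for z in(.02,.03):
  print("V scene",px("scene",375+395/5,210+348/5,z),px("scene",375+365/5,210+182/5,z),"V top",px("top",160+115/4.8,170+242/4.8,z),px("top",160+101/4.8,170+462/4.8,z))
E
```

```text
top 192 54/15 59/16 64/17 49/15 52/14 151/24 178/27 176/26 109/15 29/0 21/2 20/0 20/2 23/2 20/2 22/-1 23/2 20/3 24/1 26/2 25/2 26/0 24/2 24/0 23/2 23/2 24/1 23/3 21/2 23/1
top 196 140/37 90/26 55/15 55/17 55/15 54/14 58/16 92/19 148/20 181/18 192/17 124/16 79/72 90/87 89/85 84/85 88/85 90/88 95/93 100/96 99/97 94/90 91/88 93/89 92/89 93/89 95/94 95/92 92/88 90/87
top 200 138/39 137/39 131/38 87/24 56/14 54/15 52/15 52/13 61/17 57/15 72/14 66/28 79/69 86/81 84/85 87/83 89/85 91/90 95/93 99/97 98/96 95/92 83/80 77/76 59/57 46/45 48/44 46/44 67/67 74/72
top 204 96/27 92/26 101/29 112/31 116/33 82/23 55/15 53/14 54/15 63/18 52/16 47/20 70/43 76/48 72/44 70/41 63/40 50/41 50/46 49/49 48/49 50/46 45/45 45/44 44/43 45/44 46/45 44/44 44/44 55/38
scene 236 39/-20 37/-40 38/-36 31/-12 22/5 23/5 53/8 79/9 56/4 50/32 69/46 71/47 72/47 73/47 75/47 74/48 76/49 76/49 75/48 75/50 74/50 21/4 61/7 79/10 28/2 15/3 101/19 200/35 184/34 183/32 183/33 185/32
scene 242 123/86 159/123 78/29 34/-26 31/-27 33/-25 32/-20 37/-27 39/-30 61/49 64/43 68/44 69/45 72/45 73/47 72/47 75/48 74/50 74/48 75/50 74/49 69/4
[... 231 characters left out ...]
187/31 184/33 185/34 188/34 185/33 181/33 184/32
scene 253 65/46 62/43 62/44 66/44 69/49 64/46 57/39 60/43 158/113 150/108 155/113 90/57 44/33 72/53 73/53 75/50 76/51 77/51 74/51 75/51 73/52 68/51 130/44 194/30 184/30 182/33 184/35 182/34 180/32 179/33 178/31 183/33
scene 257 66/45 66/44 64/45 61/41 67/47 67/48 66/46 58/39 61/43 157/113 150/107 150/112 129/53 205/15 193/22 192/28 193/36 192/33 195/33 193/32 189/31 185/34 187/32 186/34 186/33 184/35 184/33 181/32 184/32 183/33 181/33 183/32
V scene [0.5988 0.3353 0.02  ] [0.4638 0.3385 0.02  ] V top [0.5984 0.3341 0.02  ] [0.4586 0.3349 0.02  ]
V scene [0.6086 0.3318 0.03  ] [0.475 0.335 0.03 ] V top [0.596 0.332 0.03 ] [0.457  0.3328 0.03  ]
```

Call:
arm_command([
  {"turn":[0,0,0],"delta_pos":[4,3,20],"gripper":0},
  {"turn":[0,0,0],"delta_pos":[4,3,45],"gripper":0},
  {"turn":[0,0,0],"delta_pos":[4,3,68],"gripper":0},
  {"turn":[0,0,0],"delta_pos":[4,3,80],"gripper":0},
  {"turn":[0,0,0],"delta_pos":[4,3,80],"gripper":0},
])

```text
time_s: 16.52
position: [0.5539, 0.3331, 0.0208]
tcp_rot: [-0.013, -3.141, 0.0]
wrist_force: [0.8, 0.3, -0.4]
gripper_width: 0.0313
finger_force: 50.0
```

Call:
arm_command([
  {"turn":[0,0,0],"delta_pos":[0,0,4],"gripper":0},
  {"turn":[0,0,0],"delta_pos":[0,0,8],"gripper":0},
  {"turn":[0,0,0],"delta_pos":[0,0,8],"gripper":0},
])

```text
time_s: 16.9
position: [0.5539, 0.3328, 0.0126]
tcp_rot: [-0.014, -3.141, 0.0]
wrist_force: [-0.0, 0.2, -0.8]
gripper_width: 0.0314
finger_force: 50.0
```

Call:
arm_command([
  {"turn":[0,0,0],"delta_pos":[0,0,2],"gripper":0},
  {"turn":[0,0,0],"delta_pos":[0,0,5],"gripper":0},
  {"turn":[0,0,0],"delta_pos":[0,0,5],"gripper":0},
])

```text
time_s: 17.27
position: [0.5538, 0.3327, 0.0073]
tcp_rot: [-0.014, -3.141, 0.001]
wrist_force: [-0.5, 0.1, 0.3]
gripper_width: 0.0314
finger_force: 50.0
```

Call:
arm_command([
  {"turn":[0,0,0],"delta_pos":[0,0,2],"gripper":0},
  {"turn":[0,0,0],"delta_pos":[0,0,4],"gripper":0},
])

```text
time_s: 17.52
position: [0.5547, 0.3329, 0.0048]
tcp_rot: [0.014, 3.141, 0.001]
wrist_force: [-3.2, -3.6, 15.4]
gripper_width: 0.0316
finger_force: 51.5
```

Call:
arm_command([
  {"turn":[0,0,0],"delta_pos":[0,0,1.5],"gripper":0},
  {"turn":[0,0,0],"delta_pos":[0,0,3],"gripper":0},
])

```text
time_s: 17.77
position: [0.5569, 0.333, 0.0046]
tcp_rot: [0.015, 3.136, 0.004]
wrist_force: [-3.1, -5.9, 26.6]
gripper_width: 0.0313
finger_force: 52.7
```

Call:
arm_command([
  {"turn":[0,0,0],"delta_pos":[0,0,-2],"gripper":0},
  {"turn":[0,0,0],"delta_pos":[0,0,-3],"gripper":45},
  {"turn":[0,0,0],"delta_pos":[0,0,-3],"gripper":60},
  {"turn":[0,0,0],"delta_pos":[0,0,-3],"gripper":65},
  {"turn":[0,0,0],"delta_pos":[0,0,-3],"gripper":65},
])

```text
time_s: 18.4
position: [0.5537, 0.3329, 0.0033]
tcp_rot: [-0.013, -3.141, 0.001]
wrist_force: [0.1, -0.9, -0.1]
gripper_width: 0.0553
finger_force: 0.0
```

Call:
arm_command([
  {"turn":[0,0,0],"delta_pos":[0,0,-10],"gripper":65},
  {"turn":[0,0,0],"delta_pos":[0,0,-50],"gripper":65},
  {"turn":[0,0,0],"delta_pos":[0,0,-100],"gripper":65},
  {"turn":[0,0,0],"delta_pos":[50,0,-130],"gripper":30},
  {"turn":[0,0,0],"delta_pos":[100,0,-130],"gripper":0},
])

```text
time_s: 19.02
position: [0.4551, 0.3346, 0.1374]
tcp_rot: [0.016, 3.137, 0.007]
wrist_force: [-0.0, 0.5, -0.4]
gripper_width: 0.0198
finger_force: 0.0
```

Call:
arm_command([
  {"turn":[0,0,0],"delta_pos":[40,0,0],"gripper":0},
  {"turn":[0,0,0],"delta_pos":[80,0,0],"gripper":0},
  {"turn":[0,0,0],"delta_pos":[80,0,0],"gripper":0},
])

```text
time_s: 19.4
position: [0.3712, 0.3355, 0.1346]
tcp_rot: [-0.008, -3.141, -0.002]
wrist_force: [1.0, -0.1, 0.9]
gripper_width: 0.0002
finger_force: 0.0
```

```bash
python3 - <<'E'
from h import *
from bench import get_image
import cv2
a=get_image("scene");b=get_image("top");cv2.imwrite("pics/k_s.png",a);cv2.imwrite("pics/k_t.png",b)
rel([.37,.333,.1],90)
for n,im,box in(("scene",a,(435,475,225,325)),("top",b,(160,205,185,295))):
    h=cv2.cvtColor(im,cv2.COLOR_BGR2HSV).astype(int);x0,x1,y0,y1=box
    m=(h[...,0]>100)&(h[...,0]<125)&(h[...,1]>110);W=np.zeros_like(m);W[y0:y1,x0:x1]=1
    nn,l,st,ce=cv2.connectedComponentsWithStats((m&W).astype(np.uint8))
    print(n,"blue",[(st[i].tolist(),ce[i].round(1).tolist()) for i in range(1,nn) if st[i,4]>6])
f=lambda im,v,u0,u1:" ".join(f"{int(im[v,u].sum())//3}/{int(im[v,u,2])-int(im[v,u,0])}" for u in range(u0,u1))
for v in range(200,270,8): print("top",v,f(b,v,172,200))
E
```

```text
t 19.5 pos [0.3744 0.3347 0.1346] yhead 89.52047720190042 zaxis [ 0.001   0.0013 -1.    ] j [-1.0981  0.1596  0.3406  1.808  -0.0577  1.182   0.8227] w 7.878255217252892e-05 F [-0.0424  0.018   0.3351] 0.0
shift mm [ 4.3693 -1.8061 34.6165]
turn deg [ 0.0734  0.0545 -0.4796]
turn deg [  0.0854  -0.1149 179.5204]
scene blue [([451, 225, 6, 11, 15], [454.1, 230.1]), ([443, 229, 7, 3, 9], [445.8, 229.8]), ([435, 234, 7, 3, 10], [438.3, 235.3]), ([439, 238, 5, 7, 14], [440.9, 240.9]), ([455, 239, 4, 4, 11], [456.6, 240.4]), ([445, 272, 16, 12, 42], [450.5, 278.4]), ([461, 273, 6, 7, 15], [463.7, 275.7])]
top blue [([174, 215, 3, 4, 9], [175.2, 216.3]), ([189, 216, 4, 4, 14], [190.4, 217.3]), ([171, 262, 3, 3, 7], [172.1, 262.7]), ([186, 262, 4, 4, 11], [187.7, 263.4]), ([171, 277, 20, 6, 72], [180.8, 279.1])]
top 200 178/26 178/26 182/21 185/18 168/16 102/16 79/74 88/85 86/83 85/83 87/84 91/87 94/91 98/97 96/96 94/91 91/87 92/87 90/87 91/87 91/90 91/88 88/87 86/85 162/25 189/17 164/15 119/19
top 208 177/27 179/25 182/19 187/17 134/14 90/61 87/86 86/86 86/84 86/84 87/86 91/88 94/91 97/94 
[... 773 characters left out ...]
 141/86 131/80 116/72 94/58 74/48 68/47 121/84 138/94 137/94 134/91 122/48 168/18 193/17 133/16 140/25 176/27 182/26
top 248 188/18 162/25 145/78 127/83 131/81 143/90 152/94 159/96 164/95 157/94 146/91 136/84 122/75 105/65 77/48 64/45 68/47 121/83 137/95 136/94 117/78 165/26 189/15 172/14 104/12 153/23 179/26 178/27
top 256 190/17 148/44 119/77 115/72 89/56 78/47 79/48 82/47 81/48 77/48 106/67 112/69 107/67 89/55 71/46 66/45 119/81 137/94 137/95 137/94 135/53 173/21 192/17 134/14 80/17 155/23 178/26 181/28
top 264 53/-28 42/-33 62/27 74/46 78/47 78/48 81/47 80/48 79/48 76/47 74/46 69/44 66/41 56/21 43/-18 34/-41 36/-35 35/-42 51/13 58/38 85/14 143/12 161/14 105/14 153/24 177/27 180/27 178/27
```

```bash
python3 - <<'E'
from h import *
import cv2
b=cv2.imread("pics/k_t.png")
print([(v,int(b[v,180].sum())//3,int(b[v,180,2])-int(b[v,180,0])) for v in range(204,286)])
t=cv2.imread("pics/top0.png");h=cv2.cvtColor(t,cv2.COLOR_BGR2HSV).astype(int)
W=np.zeros(h.shape[:2],bool);W[300:345,180:245]=1
q=np.argwhere(W&(h[...,0]>100)&(h[...,0]<125)&(h[...,1]>110))[:,::-1]
print("orange-gauge blue ring",q.min(0),q.max(0),px("top",*q.min(0),.08),px("top",*q.max(0),.08))
q=np.argwhere(W&(h[...,0]>5)&(h[...,0]<16)&(h[...,1]>180))[:,::-1];print("foot",px("top",*q.min(0),.014),px("top",*q.max(0),.014))
print("tab",px("top",181,277,.083),px("top",181,282,.083))
E
```

```text
[(204, 86, 85), (205, 86, 86), (206, 86, 86), (207, 86, 85), (208, 86, 84), (209, 91, 80), (210, 110, 77), (211, 135, 84), (212, 147, 92), (213, 148, 93), (214, 148, 93), (215, 149, 92), (216, 150, 92), (217, 150, 93), (218, 151, 93), (219, 152, 94), (220, 153, 95), (221, 153, 95), (222, 152, 96), (223, 154, 94), (224, 155, 94), (225, 155, 95), (226, 154, 96), (227, 157, 94), (228, 156, 97), (229, 157, 95), (230, 157, 96), (231, 156, 96), (232, 158, 96), (233, 158, 96), (234, 159, 96), (235, 160, 97), (236, 161, 97), (237, 161, 97), (238, 162, 96), (239, 162, 98), (240, 163, 97), (241, 164, 97), (242, 163, 98), (243, 164, 97), (244, 164, 97), (245, 164, 97), (246, 165, 97), (247, 166, 97), (248, 164, 95), (249, 163, 97), (250, 163, 96), (251, 163, 97), (252, 164, 96), (253, 163, 95), (254, 137, 82), (255, 81, 49), (256, 81, 48), (257, 80, 48), (258, 80, 48), (259, 81, 48), (260, 80, 47), (261, 79, 48), (262, 81, 47), (263, 78, 48), (264, 79, 48), (265, 78, 48), (266, 80, 47), (267, 78, 49), (268, 77, 46), (269, 76, 45), (270, 70, 42), (271, 64, 43), (272, 69, 47), (273, 68, 47), (274, 68, 45), (275, 68, 46), (276, 61, 28), (277, 41, -25), (278, 37, -46), (279, 37, -42), (280, 30, -28), (281, 17, -2), (282, 21, 0), (283, 32, 0), (284, 38, 1), (285, 35, 1)]
orange-gauge blue ring [195 316] [200 329] [0.3084 0.2752 0.08  ] [0.2724 0.2593 0.08  ]
foot [0.3331 0.2998 0.014 ] [0.2482 0.1588 0.014 ]
tab [0.4179 0.3201 0.083 ] [0.4036 0.3193 0.083 ]
```

The post is centred and symmetric in both V's. Lowering the shut fingers in front of the blue tab.

Call:
arm_command([
  {"turn":[0,0,0],"delta_pos":[0,-6,40],"gripper":0},
  {"turn":[0,0,0],"delta_pos":[0,-6,80],"gripper":0},
  {"turn":[0,0,0],"delta_pos":[0,-6,112],"gripper":0},
  {"turn":[0,0,0],"delta_pos":[0,-6,112],"gripper":0},
  {"turn":[0,0,0],"delta_pos":[0,-6,112],"gripper":0},
])

```text
time_s: 20.12
position: [0.3754, 0.3288, 0.0229]
tcp_rot: [0.016, 3.14, 0.001]
wrist_force: [0.6, -0.5, 0.7]
gripper_width: -0.0001
finger_force: 0.0
```

Call:
arm_command([
  {"turn":[0,0,0],"delta_pos":[-5,0,0],"gripper":0},
  {"turn":[0,0,0],"delta_pos":[-10,0,0],"gripper":0},
  {"turn":[0,0,0],"delta_pos":[-15,0,0],"gripper":0},
  {"turn":[0,0,0],"delta_pos":[-20,0,0],"gripper":0},
])

```text
time_s: 20.62
position: [0.3945, 0.3284, 0.0219]
tcp_rot: [0.014, 3.141, 0.0]
wrist_force: [-0.5, 1.4, -0.9]
gripper_width: -0.0002
finger_force: 0.0
```

Call:
arm_command([
  {"turn":[0,0,0],"delta_pos":[-4,0,0],"gripper":0},
  {"turn":[0,0,0],"delta_pos":[-8,0,0],"gripper":0},
  {"turn":[0,0,0],"delta_pos":[-12,0,0],"gripper":0},
  {"turn":[0,0,0],"delta_pos":[-16,0,0],"gripper":0},
  {"turn":[0,0,0],"delta_pos":[-20,0,0],"gripper":0},
])

```text
time_s: 21.25
position: [0.4141, 0.3282, 0.0216]
tcp_rot: [-0.014, -3.141, 0.0]
wrist_force: [-2.8, 0.2, 1.0]
gripper_width: -0.0002
finger_force: 1.6
```

Call:
arm_command([
  {"turn":[0,0,0],"delta_pos":[-4,0,0],"gripper":0},
  {"turn":[0,0,0],"delta_pos":[-8,0,0],"gripper":0},
  {"turn":[0,0,0],"delta_pos":[-12,0,0],"gripper":0},
  {"turn":[0,0,0],"delta_pos":[-16,0,0],"gripper":0},
  {"turn":[0,0,0],"delta_pos":[-20,0,0],"gripper":0},
])

```text
time_s: 21.88
position: [0.4341, 0.328, 0.0216]
tcp_rot: [-0.014, -3.141, 0.0]
wrist_force: [-3.7, 1.7, -1.0]
gripper_width: 0.0
finger_force: 1.6
```

Call:
arm_command([
  {"turn":[0,0,0],"delta_pos":[-3,0,0],"gripper":0},
  {"turn":[0,0,0],"delta_pos":[-6,0,0],"gripper":0},
  {"turn":[0,0,0],"delta_pos":[-9,0,0],"gripper":0},
  {"turn":[0,0,0],"delta_pos":[-12,0,0],"gripper":0},
])

```text
time_s: 22.38
position: [0.446, 0.3279, 0.0216]
tcp_rot: [-0.014, -3.141, 0.0]
wrist_force: [-3.7, 2.5, 0.0]
gripper_width: -0.0002
finger_force: 1.6
```

Call:
arm_command([
  {"turn":[0,0,0],"delta_pos":[-3,0,0],"gripper":0},
  {"turn":[0,0,0],"delta_pos":[-6,0,0],"gripper":0},
])

```text
time_s: 22.62
position: [0.4502, 0.3279, 0.0216]
tcp_rot: [-0.013, -3.138, 0.001]
wrist_force: [-18.0, -1.3, 12.3]
gripper_width: -0.0001
finger_force: 9.1
```

Stop reached, with force up from 3.7 to 18 N. Backing off and checking.

Call:
arm_command([
  {"turn":[0,0,0],"delta_pos":[0,0,0],"gripper":0},
  {"turn":[0,0,0],"delta_pos":[15,0,0],"gripper":0},
  {"turn":[0,0,0],"delta_pos":[40,0,0],"gripper":0},
  {"turn":[0,0,0],"delta_pos":[45,0,-50],"gripper":0},
  {"turn":[0,0,0],"delta_pos":[45,0,-100],"gripper":0},
])

```text
time_s: 23.25
position: [0.4065, 0.3274, 0.1227]
tcp_rot: [0.014, 3.141, -0.002]
wrist_force: [1.0, 1.7, 0.6]
gripper_width: -0.0
finger_force: 0.0
```

Call:
arm_command([
  {"turn":[0,0,0],"delta_pos":[0,0,0],"gripper":0},
  {"turn":[0,0,0],"delta_pos":[0,0,0],"gripper":0},
  {"turn":[0,0,0],"delta_pos":[0,0,0],"gripper":0},
])

```text
time_s: 23.62
position: [0.4064, 0.3274, 0.1204]
tcp_rot: [-0.014, -3.14, 0.003]
wrist_force: [0.1, 0.8, 0.1]
gripper_width: -0.0002
finger_force: 0.0
```

```bash
python3 - <<'E'
from h import *
from bench import get_image
import cv2
b=get_image("top")
rel([.37,.333,.1],90)
h=cv2.cvtColor(b,cv2.COLOR_BGR2HSV).astype(int);m=(h[...,0]>100)&(h[...,0]<125)&(h[...,1]>110);W=np.zeros_like(m);W[175:295,160:205]=1
nn,l,st,ce=cv2.connectedComponentsWithStats((m&W).astype(np.uint8))
print([(st[i].tolist(),ce[i].round(1).tolist()) for i in range(1,nn) if st[i,4]>4])
print([(v,int(b[v,182].sum())//3,int(b[v,182,2])-int(b[v,182,0])) for v in range(180,270,1) if v<205 or v>240])
def tabtop(v): return px("top",181,v,.083)
print(tabtop(277),tabtop(259))
E
```

```text
t 23.675 pos [0.4065 0.3275 0.1204] yhead 89.48245772297892 zaxis [-0.0013 -0.0018 -1.    ] j [-1.0518  0.2205  0.3612  1.7744 -0.0837  1.164   0.8965] w -0.00019572882134743084 F [-0.0534 -0.2356  0.2021] 0.0
shift mm [36.4778  5.2273 20.4668]
turn deg [-0.1029 -0.0766 -0.5176]
turn deg [ -0.1199   0.1612 179.4823]
[([176, 197, 2, 4, 7], [176.6, 198.3]), ([190, 198, 4, 5, 15], [191.3, 199.7]), ([173, 243, 2, 3, 6], [173.5, 244.0]), ([188, 244, 3, 4, 10], [188.9, 245.2]), ([173, 258, 19, 7, 95], [181.9, 260.9])]
[(180, 182, 27), (181, 181, 27), (182, 178, 25), (183, 176, 27), (184, 174, 27), (185, 177, 26), (186, 180, 28), (187, 180, 27), (188, 176, 27), (189, 143, 22), (190, 51, 7), (191, 49, 24), (192, 103, 61), (193, 141, 89), (194, 152, 95), (195, 154, 95), (196, 154, 94), (197, 154, 96), (198, 154, 96), (199, 155, 95), (200, 156, 95), (201, 157, 96), (202, 156, 96), (203, 158, 96), (204, 157, 96), (241, 148, 92), (242, 148, 91), (243, 135, 83), (244, 99, 60), (245, 77, 49), (246, 76, 48), (247, 76, 48), (248, 77, 46), (249, 74, 48), (250, 75, 47), (251, 71, 43), (252, 64, 41), (253, 66, 42), (254, 65, 47), (255, 65, 45), (256, 66, 43), (257, 58, 31), (258, 46, -12), (259, 39, -41), (260, 37, -44), (261, 35, -40), (262, 29, -34), (263, 27, -34), (264, 35, -14), (265, 44, 18), (266, 47, 42), (267, 43, 41), (268, 39, 26), (269, 37, 3)]
[0.4179 0.3201 0.083 ] [0.4698 0.3231 0.083 ]
```

```bash
python3 -c "
from bench import job
print(job.close_job())"
```

```text
the job is handed in; nothing more can be done
None
```

I gauged the yellow-place post as 33 mm thick (the blue ring stopped it), laid it in the middle of the blue cradle, released it, pushed the blue tray to its stop and handed the job in at about 24 s; the verdict was not shown.

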